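Load, lock and switch on the bottle shaker

ROBOT

A 6-joint arm with a two-finger parallel gripper is mounted at the origin on the work surface. World frame = base frame: x ahead of the robot, y to its left, z up, the work surface at z = 0. Lengths are in m, angles in degrees, forces in N, time in s.
With the tool pointing down it reaches from about 0.375 to 0.9 m from the base axis. Payload 3.1 kg.
Tool frame: the origin (TCP) lies at the very end of the fingers, on their centre line; the grasp point (between the pads) lies 19 mm behind it (bot.hold_point_z is the z of the grasp point in the tool frame, in m); z points along the fingers, y is the line along which they close (so a half turn about z gives the same grasp; the last joint's range is limited). The gripper opens to 87 mm and grips with 3 to 60 N. Pads are 19 mm wide; open, the fingers measure 117 mm over their backs; the gripper's body (75 mm by 190 mm) begins 51 mm behind the grasp point.
Start: joints at [-10.227, 30.224, 82.088, -0, 67.689, -10.227], TCP at [0.625, 0, 0.223] pointing down, gripper open.
Joint ranges: [-176.69, 176.69], [-43.24, 126.21], [12.49, 139.97], [-82, 262], [0, 151.66], [-163.58, 163.58]. Speed limits (degrees/s): [159.86, 159.86, 180, 180, 180, 180].

INTERFACE

Orientations are given as a 3x3 rotation matrix whose columns are the frame's x, y, z axes.
In Python, from rig import bot, capture, camera_model gives the robot as it stands.
- The arm moves only by the tool apply_moves, never from a script. Its argument "plan" is text: rows parted by semicolons, each of 6 numbers parted by spaces: the shift along the tool's x, y, z in units of 0.05 m (1.0 is 0.05 m), then the turn, a rotation vector about the tool's x, y, z in units of 360 degrees (1.0 is 360 degrees). In form: dx dy dz ax ay az; .... A call has 1 to 10 rows; each row shifts and turns the commanded pose from where the row before left it, along the tool's axes as they then stand; what a row does not reach is not made up. A row lasts 1/12 s, in which the tool goes at most 41.7 mm and 7.16 degrees, less where a joint would pass 70% of its speed; a pose out of reach is approached as far as the arm can. A call with a number of a shift or a turn outside -1 to 1 is refused whole. A call with a gripper value outside its range is refused whole. "gripper" is the gripper command: -1 is shut, 1 is fully open, values between are in proportion, set as the call begins (left out, the last holds). The fingers move at their own pace and stop on an object; the grip force is fixed at half the most. Time passes only in rows, so rows that do not move let the fingers close. It gives the time, the measured TCP pose, the force, the opening and the grip force at its end, in the units of the state.
- bot.read_state(): the state, without advancing time (a new reading comes with each control period).
- capture(name): name is "scene" or "side" or "wrist"; returns the picture (420x560x3 uint8, red, green, blue); there is no depth.
- camera_model(name): a dict with "vertical_fov" (degrees; the focal length in pixels is half the picture's height over the tangent of half this angle, whatever the lens; pixels are square), "cx", "cy" (the principal point, pixels), "position" and "rotation" of the camera in the world; the wrist camera has in their place "hand_eye" (4x4, takes a point from camera to tool coordinates, whose origin is the TCP and whose axes are the flange's). Camera axes: x right, y down, z forward; pixel columns grow to the right and rows downward; lengths in m; the calibration is good to about 2 mm. A picture is of the moment at which its call begins: read the wrist's pose just before it. camera_model takes no time and is no camera call.
- bot.hand_in(): hands the job in; it is judged then, once.
The state is a dict: "time_s": time; "joint_positions": joint angles; "qvel": joint speeds; "tau": joint torques, N m; "position": TCP position; "tcp_rot": TCP orientation; "force": force on the tool from outside, world axes, zero at the start; "moment": the same for the moment, N m; "opening": opening from 0.0 (shut) to 1.0 (fully open); "grasp_force": force on a finger pad.
Only numpy, scipy, OpenCV 4.12 (cv2) and the standard library are available. Lean on these libraries where they do the work, as an engineer would, in place of code of your own. Each camera call takes 0.05 s, during which the arm holds its last target. There are 200 camera calls.

TASK

Stand every small white sample bottle upright in the shaker's tray, swing the retaining bar shut across the front, and lock it by pushing the clevis pin fully home through fork and lug. Only when all the bottles are in and the bar is pinned, turn the shaker's main switch clockwise until it clicks over to on. Leave the other things on the bench alone.

Things in the scene. Friction and masses are not known exactly. Their poses are not given: they have to be found in the camera images.
- shaker: white bench platform shaker, fixed. Origin on the bench under the centre of its tray; x to its back, y to its console side, z up; all positions in mm below are in this frame. Housing 205 (x) by 325 (y -115 to +210). Rails, top at z 140, close the tray at the back (inner face x +73) and sides (inner faces y -73, +73); its front is closed by the swinging bar. Console: y +105 to +210, top z 62
- tray_floor (a point): centre of the clear standing area of the tray, on its rubber floor (z 95, at x -3, y 0); axes as the shaker's. The clear area is 152 (x, from the shut bar to the back rail) by 146 (y): room for six bottles, three deep (50 apart in x) by two wide (72 apart in y)
- bar (a joint): steel retaining bar across the tray's front, 8 thick, 14 high (z 128 to 142), 170 from its vertical hinge axis to the lug hole. 0 = shut against its stop, lug in the fork, holes in line; grows (rad, to 1.7) as the bar swings out to the shaker's -x, clockwise from above. Starts open. Slight friction (0.06 N m), stays where it is left, no spring
- bar_hinge (a point): on the bar's hinge axis, x -85, y +85, z 135 (mid-height of the bar)
- bar_lug (a point): centre of the 12 mm hole on the top of the lug, the 28 mm square, 8 thick flat end of the bar; z 139, 170 mm from the hinge
- fork_mouth (a point): centre of the 11.7 mm hole on the top of the upper ear of the steel fork at the tray's front corner, x -85, y -85, z 148. Two ears, 28 mm square and 6 thick, 14 apart, take the lug between them; the fork's web stands on its -y side, up to z 148. The lower ear's underside is at z 122
- pin: steel clevis pin, at the start upright in its parking socket (26 mm square aluminium block on the console at x -70, y +160, top at z 102; 12.5 mm hole). Origin at the tip, z along the pin to its head. Shank 10 mm thick, 38 long, the last 8 tapered to 5; then a collar 21 wide (38 to 41 from the tip); then a round grip 16 wide (41 to 63 from the tip). 60 g
- pin_collar (a point): on the pin's axis at the underside of its collar, 38 mm from the tip: it meets the top of the fork (or of the parking socket) when the pin is fully home
- switch (a joint): black rotary main switch on the console: 0 = off, 1.571 = on, a quarter turn clockwise from above (value grows clockwise). A spring detent of about 0.15 N m resists the first half of the turn; past half way (0.79) it snaps on to 1.571 by itself once let go, short of that it snaps back to 0. The shaker does not move yet: a timer starts it later
- switch_grip (a point): on the switch's vertical axis at the height to grip, z 97, at x +50, y +155. The handle is a bar 44 long, 14 thick, 32 high (z 72 to 104); it lies along the shaker's x when off; this point's x axis turns with it, along the bar
- bottle1: closed white sample bottle, 76 mm tall: body 42 wide up to 46 mm, screw cap 30 wide from 56 to 76 mm; about 75 g, heavy at the foot. Origin at the centre of its foot, z up. Starts upright on the bench to the right of the shaker; three to five of these five alike bottles are present
- bottle2: closed white sample bottle, 76 mm tall: body 42 wide up to 46 mm, screw cap 30 wide from 56 to 76 mm; about 75 g, heavy at the foot. Origin at the centre of its foot, z up. Starts upright on the bench to the right of the shaker; three to five of these five alike bottles are present
- bottle3: closed white sample bottle, 76 mm tall: body 42 wide up to 46 mm, screw cap 30 wide from 56 to 76 mm; about 75 g, heavy at the foot. Origin at the centre of its foot, z up. Starts upright on the bench to the right of the shaker; three to five of these five alike bottles are present
- bottle4: closed white sample bottle, 76 mm tall: body 42 wide up to 46 mm, screw cap 30 wide from 56 to 76 mm; about 75 g, heavy at the foot. Origin at the centre of its foot, z up. Starts upright on the bench to the right of the shaker; three to five of these five alike bottles are present
- bottle5: closed white sample bottle, 76 mm tall: body 42 wide up to 46 mm, screw cap 30 wide from 56 to 76 mm; about 75 g, heavy at the foot. Origin at the centre of its foot, z up. Starts upright on the bench to the right of the shaker; three to five of these five alike bottles are present
- vial: bystander: small amber vial, 22 mm wide, 40 mm tall, standing among the bottles. Origin under its centre
- stock_bottle: bystander: large amber stock bottle, 72 mm wide, 150 mm tall. Origin under its centre
- beaker: bystander: glass beaker, 66 mm wide, 85 mm tall. Origin under its centre
- tip_rack: bystander: pipette tip rack, 85 by 122 mm, 55 mm tall. Origin under its centre
- tube_rack: bystander: rack of capped tubes, 52 by 155 mm, 112 mm tall. Origin under its centre
- marker: bystander: marker pen, 105 mm long, lying on the bench. Origin under its middle
- reservoir: bystander: white open reagent trough, 55 by 125 mm, 32 mm tall. Origin under its centre
Mind the look-alikes: they are no part of the job. Leave any orange or yellow look-alike of the bottle1 alone.

How it is judged:
By the outcome, as a careful person would: the job done as asked, in the order asked, and still so for the second after the job is handed in, with the robot touching nothing.
Of bottle1, bottle2, bottle3, bottle4, bottle5 only 3 to 5 are there at a start; the rules pass over those that are not, and their reading is None.
At some moment in a run one of bottle1, bottle2, bottle3, bottle4, bottle5 may be knocked a few centimetres aside while the robot is not near it.
It also fails if it takes over 208 s, if anything falls off the work surface, if the arm or the gripper's body presses on something with over 40 N, if the wrist force passes 120 N, or if a joint passes its speed limit or range.

## Working session

There is one attempt and no reset: what is moved stays moved. The work goes in short steps, Python scripts to look and compute and a tool call to move; the robot and the scene stay as the last step left them, time stands still between calls to the robot, and variables do not carry over. Pictures are saved under pics/ and viewed, at most 14 in all, crops included, and the job is handed in when it is done.

Besides the shell and the picture viewer there is one more tool, called after ">>>" as name(argument=value, ...), one argument or row to a line, values as JSON. apply_moves: Moves the arm, as the interface text tells. Its arguments: {"type":"object","properties":{"plan":{"type":"string"},"gripper":{"type":"number"}},"required":["plan"]}

```bash
ls; mkdir -p pics; python3 - <<'E'
from rig import bot,capture,camera_model
import cv2,numpy as np
for n in("scene","side","wrist"):
    cv2.imwrite(f"pics/{n}0.png",capture(n)[:,:,::-1]); m=camera_model(n); print(n,{k:np.round(v,4).tolist() for k,v in m.items() if not isinstance(v,str)})
s=bot.read_state();print(s["time_s"],np.round(s["tcp_rot"],3).tolist(),s["position"],s["opening"],bot.hold_point_z)
E
```

```text
pics
scene {'vertical_fov': 54.0073, 'cx': 285.3837, 'cy': 204.0021, 'position': [1.0636, -0.2673, 1.022], 'rotation': [[0.4241, 0.7648, -0.485], [0.9056, -0.3527, 0.2356], [0.0091, -0.5391, -0.8422]]}
side {'vertical_fov': 43.7385, 'cx': 281.8249, 'cy': 213.7448, 'position': [0.4295, -1.4711, 1.1682], 'rotation': [[0.9974, -0.0489, 0.0529], [-0.0716, -0.5916, 0.803], [-0.008, -0.8047, -0.5936]]}
wrist {'vertical_fov': 63.1807, 'cx': 275.869, 'cy': 211.6008, 'hand_eye': [[0.0011, -0.9658, -0.2591, 0.0702], [1.0, 0.0012, -0.0002, 0.0009], [0.0005, -0.2591, 0.9658, -0.1621], [0.0, 0.0, 0.0, 1.0]]}
0.15 [[-0.0, 1.0, -0.002], [1.0, 0.0, 0.0], [0.0, -0.002, -1.0]] [6.24462432e-01 1.27976944e-04 2.21798619e-01] 1.000460897305132 -0.0187
```

View pictures.

View pics/scene0.png

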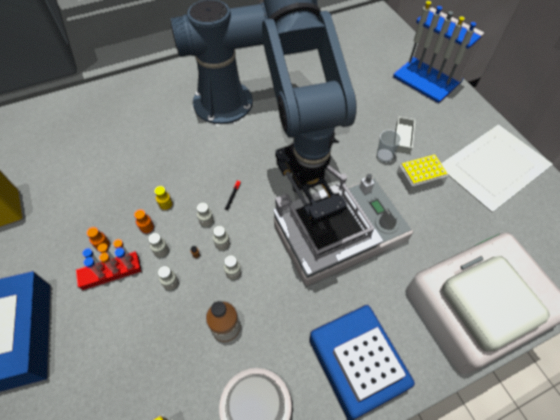

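View pics/side0.png

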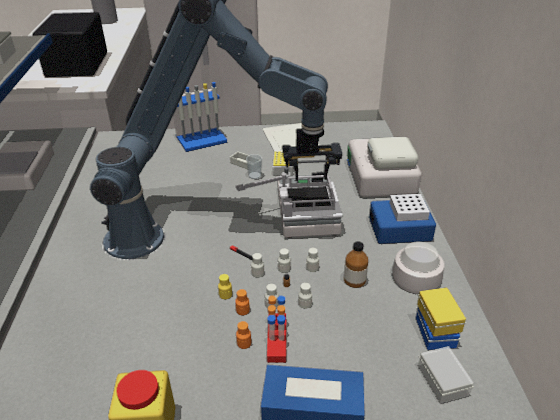

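```bash
cat > h.py <<'E'
from rig import bot,capture,camera_model
import cv2,numpy as np
def cam(name):
    m=camera_model(name); f=210/np.tan(np.radians(m["vertical_fov"])/2)
    if name=="wrist":
        s=bot.read_state(); H=np.array(m["hand_eye"]); R0=np.array(s["tcp_rot"])
        R=R0@H[:3,:3]; p=np.array(s["position"])+R0@H[:3,3]
    else: R=np.array(m["rotation"]); p=np.array(m["position"])
    return f,m["cx"],m["cy"],R,p
def ray(c,u,v):
    f,cx,cy,R,p=c; d=R@np.array([(u-cx)/f,(v-cy)/f,1.]); return p,d/np.linalg.norm(d)
def plane(c,u,v,z):
    p,d=ray(c,u,v); return (p+d*(z-p[2])/d[2])
def proj(c,X):
    f,cx,cy,R,p=c; q=R.T@(np.array(X)-p); return np.array([cx+f*q[0]/q[2],cy+f*q[1]/q[2]])
def shot(name,fn=None):
    c=cam(name); im=capture(name)
    if fn: cv2.imwrite("pics/"+fn,im[:,:,::-1])
    return c,im
def st():
    s=bot.read_state(); print("t",round(s["time_s"],2),"p",np.round(s["position"],4),"x",np.round(np.array(s["tcp_rot"])[:,0],3),"y",np.round(np.array(s["tcp_rot"])[:,1],3),"j",np.round(s["joint_positions"],1),"F",np.round(s["force"],1),"op",round(s["opening"],3),"g",s["grasp_force"])
E
python3 - <<'E'
from h import *
c=cam("scene")
im=cv2.imread("pics/scene0.png"); hsv=cv2.cvtColor(im,cv2.COLOR_BGR2HSV)
for n,px in dict(b1=(204,208),b2=(220,231),b3=(232,261),b4=(157,238),b5=(167,272)).items(): print(n,np.round(plane(c,*px,.076),3))
for n,px in dict(yel=(162,191),orr=(144,214),vial=(195,248),stock=(220,309)).items(): print(n,np.round(plane(c,*px,{'vial':.04,'stock':.15}.get(n,.076)),3))
for px in [(280,203),(368,180),(390,217)]: print(px,np.round(plane(c,*px,.12),3))
cv2.imwrite("pics/crop1.png",cv2.resize(im[150:300,130:420],None,fx=2.75,fy=2.75,interpolation=cv2.INTER_CUBIC))
E
```

```text
b1 [ 0.438 -0.208  0.076]
b2 [ 0.523 -0.193  0.076]
b3 [ 0.616 -0.196  0.076]
b4 [ 0.474 -0.348  0.076]
b5 [ 0.577 -0.351  0.076]
yel [ 0.337 -0.295  0.076]
orr [ 0.389 -0.36   0.076]
vial [ 0.523 -0.268  0.04 ]
stock [ 0.746 -0.265  0.15 ]
(280, 203) [ 0.535 -0.026  0.12 ]
(368, 180) [0.568 0.221 0.12 ]
(390, 217) [0.692 0.211 0.12 ]
```

View pics/crop1.png

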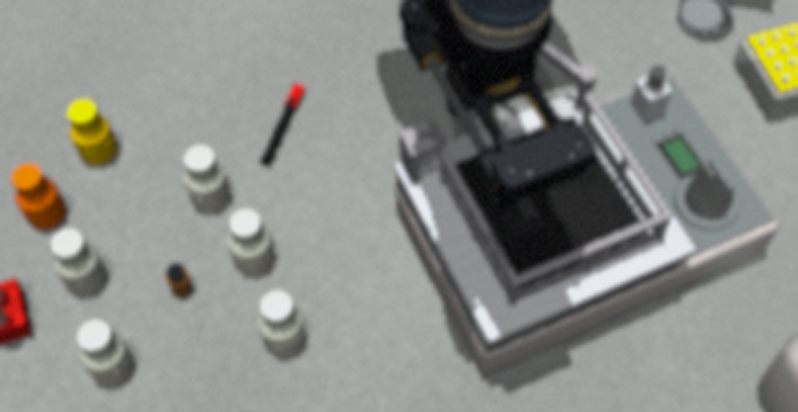

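>>> apply_moves(
  plan="0.44 -0.1 -0.52 0 0 0;0.44 -0.1 -0.52 0 0 0;0.44 -0.1 -0.52 0 0 0;0.44 -0.1 -0.52 0 0 0;0.44 -0.1 -0.52 0 0 0;0 0 0 0 0 0;0 0 0 0 0 0",
)

```text
time_s: 0.73
position: [0.6003, 0.1112, 0.3543]
tcp_rot: [[-0.002, 1.0, 0.004], [1.0, 0.002, -0.0], [-0.0, 0.004, -1.0]]
force: [0.2, -0.9, -1.0]
opening: 1.003
grasp_force: 0.0
```

```bash
python3 - <<'E'
from h import *
st(); c,im=shot("wrist","w1.png"); import pickle; pickle.dump(c,open("w1.pkl","wb"))
cv2.imwrite("pics/w1b.png",cv2.resize(im[:,:,::-1],(800,600),interpolation=cv2.INTER_CUBIC))
E
```

```text
t 0.73 p [0.6003 0.1112 0.3543] x [-0.002  1.    -0.   ] y [1.    0.002 0.004] j [ 0.  22.3 74.3 -0.  83.2 -0.1] F [ 0.2 -0.9 -1. ] op 1.003 g 0.0
```

View pics/w1b.png

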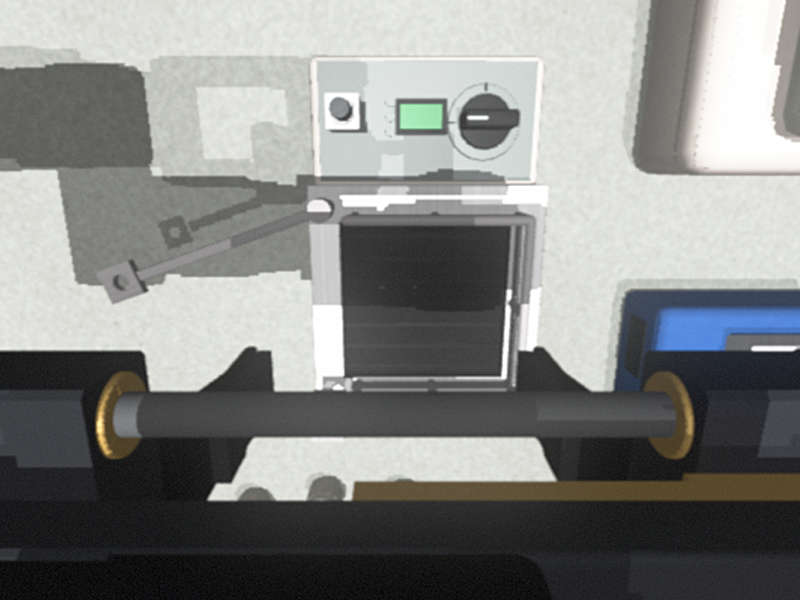

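```bash
python3 - <<'E'
from h import *
import pickle; c=pickle.load(open("w1.pkl","rb"))
k=.7
P=dict(pin=((340,107),(-70,160,127)),sw=((487,119),(50,155,104)),c1=((312,58),(-102.5,210,62)),c2=((543,58),(102.5,210,62)),hinge=((320,207),(-85,85,142)),backrail=((509,218),(73,73,140)))
A=[];B=[]
for n,(px,s) in P.items():
    w=plane(c,px[0]*k,px[1]*k,s[2]/1000); print(n,np.round(w,4)); A.append(s[:2]);B.append(w[:2]*1000)
A=np.array(A);B=np.array(B);a=A-A.mean(0);b=B-B.mean(0)
th=np.arctan2((a[:,0]*b[:,1]-a[:,1]*b[:,0]).sum(),(a*b).sum());R=np.array([[np.cos(th),-np.sin(th)],[np.sin(th),np.cos(th)]])
t=B.mean(0)-R@A.mean(0);print(np.degrees(th),t);print(np.round(B-(A@R.T+t),1))
l=plane(c,122*k,281*k,.139)[:2]*1000; h=R@np.array([-85,85])+t; v=R.T@(l-h); print("lug",l,"len",np.linalg.norm(v),"ang",np.degrees(np.arctan2(-v[0],-v[1])))
E
```

```text
pin [0.5613 0.2276 0.127 ]
sw [0.6756 0.2218 0.104 ]
c1 [0.5319 0.2741 0.062 ]
c2 [0.7284 0.2749 0.062 ]
hinge [0.5459 0.1552 0.142 ]
backrail [0.6896 0.1472 0.14  ]
-0.6600851129183269 [625.73763625  67.90768011]
[[ 3.7 -1.2]
 [-1.9 -0.5]
 [ 6.3 -5. ]
 [-2.3 -1.8]
 [ 4.2  1.3]
 [-9.9  7.2]]
lug [387.02287456  96.89066544] len 164.8632980535373 ang 69.11635819412803
```

>>> apply_moves(
  plan="-0.66 -0.12 0 0 0 0;-0.66 -0.12 0 0 0 0;-0.66 -0.12 0 0 0 0;-0.66 -0.12 0 0 0 0;-0.66 -0.12 0 0 0 0;-0.66 -0.12 0 0 0 0;-0.66 -0.12 0 0 0 0;-0.66 -0.12 0 0 0 0;-0.66 -0.12 0 0 0 0;0 0 0 0 0 0",
)

```text
time_s: 1.62
position: [0.5439, -0.1939, 0.35]
tcp_rot: [[0.008, 1.0, -0.004], [1.0, -0.008, -0.002], [-0.002, -0.004, -1.0]]
force: [0.1, 1.2, 0.3]
opening: 1.001
grasp_force: 0.0
```

```bash
python3 - <<'E'
from h import *
st(); c,im=shot("wrist","w2.png"); import pickle; pickle.dump(c,open("w2.pkl","wb"))
shot("scene","scene1.png")
cv2.imwrite("pics/w2b.png",cv2.resize(im[:,:,::-1],(800,600),interpolation=cv2.INTER_CUBIC))
E
```

```text
t 1.62 p [ 0.5439 -0.1939  0.35  ] x [ 0.008  1.    -0.002] y [ 1.    -0.008 -0.004] j [-30.6  19.7  79.1  -0.2  81.4 -30.1] F [0.1 1.2 0.3] op 1.001 g 0.0
```

View pics/w2b.png

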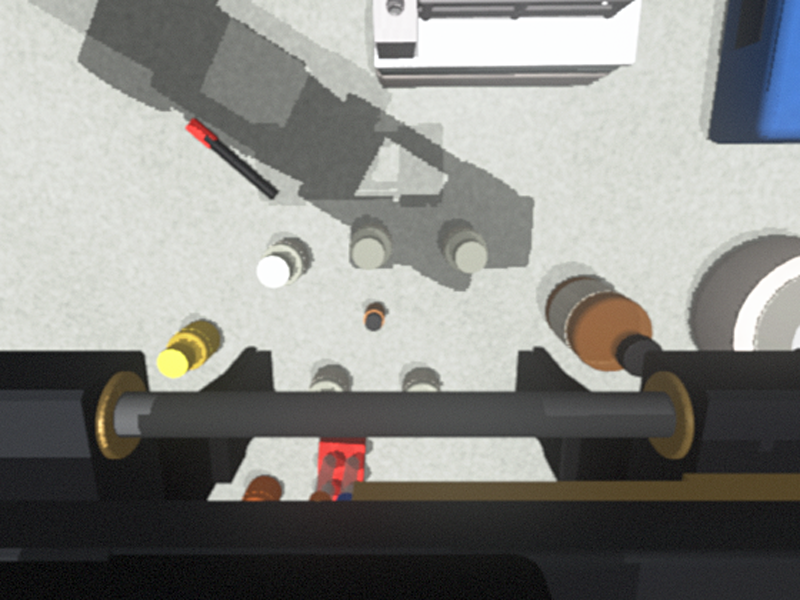

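```bash
python3 - <<'E'
from h import *
for n in("scene","side","wrist"): print({k:v for k,v in camera_model(n).items() if isinstance(v,str) or k not in("position","rotation","hand_eye","vertical_fov","cx","cy")})
import pickle
c=pickle.load(open("w2.pkl","rb"));cs=cam("scene")
k=.7
for n,px in dict(b1=(274,270),b2=(367,253),b3=(470,256),vial=(374,322)).items():
    X=plane(c,px[0]*k,px[1]*k,.04 if n=='vial' else .076);print(n,np.round(X,4),"scene px",np.round(proj(cs,X)))
im=cv2.imread("pics/scene1.png");g=cv2.imread("pics/w1.png")
# scene crop of shaker, enlarged wrist console crop
cv2.imwrite("pics/cmp.png",np.hstack([cv2.resize(im[150:300,250:430],(480,400),interpolation=cv2.INTER_CUBIC),cv2.resize(g[30:160,60:164],(320,400),interpolation=cv2.INTER_CUBIC)]))
E
```

```text
{}
{}
{}
b1 [ 0.434  -0.2103  0.076 ] scene px [203. 207.]
b2 [ 0.519  -0.1952  0.076 ] scene px [219. 230.]
b3 [ 0.6119 -0.1984  0.076 ] scene px [230. 260.]
vial [ 0.5224 -0.2717  0.04  ] scene px [194. 248.]
```

View pics/cmp.png

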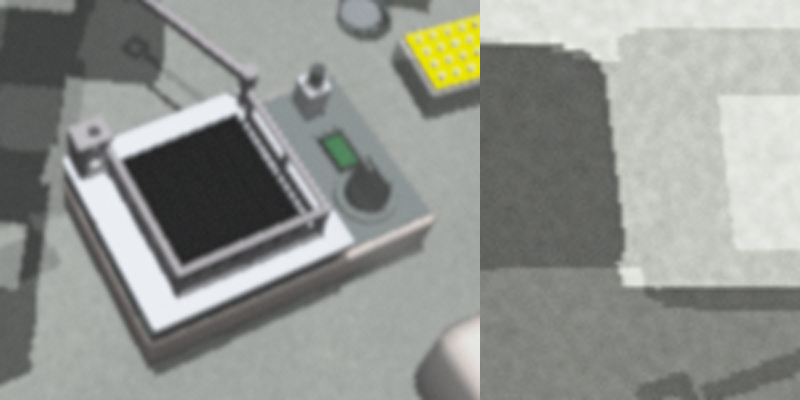

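```bash
python3 - <<'E'
from h import *
import pickle
c=pickle.load(open("w2.pkl","rb"));cs=cam("scene");c1=pickle.load(open("w1.pkl","rb"))
S=lambda u,v:(250+u*.375,150+v*.375)
print("fork w2",plane(c,394*.7,7*.7,.148))
for n,(p,z) in dict(fork=((95,131),.148),hinge=((249,72),.142),pin=((318,68),.127),cornFR=((434,218),.062),cornBL=((68,165),.062),base_R=((158,365),.0)).items(): print(n,np.round(plane(cs,*S(*p),z),4))
for n,(p,z) in dict(sw=((489,119),.104),pin=((340,107),.127)).items(): print(n, np.round(plane(c1,p[0]*.7,p[1]*.7,z),4))
E
```

```text
fork w2 [ 0.54491648 -0.0186978   0.148     ]
fork [ 0.5472 -0.016   0.148 ]
hinge [0.5442 0.1545 0.142 ]
pin [0.5603 0.2279 0.127 ]
cornFR [0.732  0.2718 0.062 ]
cornBL [ 0.5226 -0.0341  0.062 ]
base_R [ 0.7337 -0.0338  0.    ]
sw [0.6772 0.2218 0.104 ]
pin [0.5613 0.2276 0.127 ]
```

>>> apply_moves(
  plan="0 0 0.4 0 0 0.0192;0 0 0.4 0 0 0.0192;0 0 0.4 0 0 0.0192;0 0 0.4 0 0 0.0192;0 0 0.4 0 0 0.0192;0 0 0.4 0 0 0.0192;0 0 0.4 0 0 0.0192;0 0 0.4 0 0 0.0192;0 0 0.4 0 0 0.0192;0 0 0.4 0 0 0.0192",
)

```text
time_s: 2.55
position: [0.5453, -0.1854, 0.1507]
tcp_rot: [[0.936, 0.352, -0.002], [0.352, -0.936, 0.001], [-0.001, -0.002, -1.0]]
force: [-0.7, -0.4, -0.0]
opening: 0.998
grasp_force: 0.0
```

>>> apply_moves(
  plan="0 0 0 0 0 0.0192;0 0 0 0 0 0.0192;0 0 0 0 0 0.0192;-0.46 0 0 0 0 0;0 0 0 0 0 0;0 0 0 0 0 0",
)

```text
time_s: 3.05
position: [0.5219, -0.1857, 0.1518]
tcp_rot: [[1.0, 0.003, -0.002], [0.003, -1.0, 0.002], [-0.002, -0.002, -1.0]]
force: [-0.4, -1.2, -0.4]
opening: 1.006
grasp_force: 0.0
```

```bash
python3 - <<'E'
from h import *
st()
E
```

```text
t 3.05 p [ 0.5219 -0.1857  0.1518] x [ 1.     0.003 -0.002] y [ 0.003 -1.    -0.002] j [-31.2  30.3  96.2   0.   53.7  58.7] F [-0.4 -1.2 -0.4] op 1.006 g 0.0
```

>>> apply_moves(
  plan="0 0.17 0.5 0 0 0;0 0 0.5 0 0 0;0 0 0.5 0 0 0;0 0 0.5 0 0 0;0 0 0 0 0 0",
)

```text
time_s: 3.47
position: [0.521, -0.1936, 0.0483]
tcp_rot: [[1.0, 0.003, -0.007], [0.003, -1.0, 0.005], [-0.007, -0.005, -1.0]]
force: [-0.6, 0.4, -0.2]
opening: 1.0
grasp_force: 0.0
```

>>> apply_moves(
  plan="0 0 0 0 0 0;0 0 0 0 0 0;0 0 0 0 0 0;0 0 0 0 0 0;0 0 0 0 0 0;0 0 0 0 0 0",
  gripper=-1,
)

```text
time_s: 3.97
position: [0.5235, -0.1958, 0.0536]
tcp_rot: [[1.0, 0.003, 0.002], [0.003, -1.0, -0.001], [0.002, 0.001, -1.0]]
force: [0.4, 0.4, -0.8]
opening: 0.628
grasp_force: 0.0
```

>>> apply_moves(
  plan="0 0 -0.6 0 0 0;0 0 -0.6 0 0 0;0 0 -0.6 0 0 0;0 0 -0.6 0 0 0;0 0 -0.6 0 0 0;0 0 -0.6 0 0 0;0 0 0 0 0 0",
)

```text
time_s: 4.55
position: [0.5265, -0.1975, 0.2394]
tcp_rot: [[1.0, 0.003, 0.012], [0.003, -1.0, -0.007], [0.012, 0.007, -1.0]]
force: [1.0, -1.0, 0.6]
opening: 0.094
grasp_force: 0.0
```

>>> apply_moves(
  plan="0 0 0 0 0 0;0 0 0 0 0 0;0 0 0 0 0 0;0 0 0 0 0 0;0 0 0 0 0 0;0 0 0 0 0 0;0 0 0 0 0 0;0 0 0 0 0 0",
  gripper=0.5,
)

```text
time_s: 5.22
position: [0.5229, -0.1955, 0.2322]
tcp_rot: [[1.0, 0.003, -0.001], [0.003, -1.0, 0.0], [-0.001, -0.0, -1.0]]
force: [-0.2, 0.4, -0.2]
opening: 0.619
grasp_force: 0.0
```

```bash
cat >> h.py <<'E'
def blobs(n="scene"):
    # white bottles: cap-top centres via thresholding bright, unsaturated blobs, two heights
    c,im=shot(n); hsv=cv2.cvtColor(im,cv2.COLOR_RGB2HSV)
    return c,im,hsv
E
python3 - <<'E'
from h import *
st(); c,im=shot("scene"); cs,im2=shot("side")
cv2.imwrite("pics/l1.png",np.hstack([cv2.resize(im[170:300,130:270,::-1],(420,390),interpolation=cv2.INTER_CUBIC),cv2.resize(im2[225:325,210:335,::-1],(375,390),interpolation=cv2.INTER_CUBIC)]))
E
```

```text
t 5.22 p [ 0.5229 -0.1955  0.2322] x [ 1.     0.003 -0.001] y [ 0.003 -1.    -0.   ] j [-32.   24.4  91.1   0.   64.5  57.9] F [-0.2  0.4 -0.2] op 0.619 g 0.0
```

View pics/l1.png

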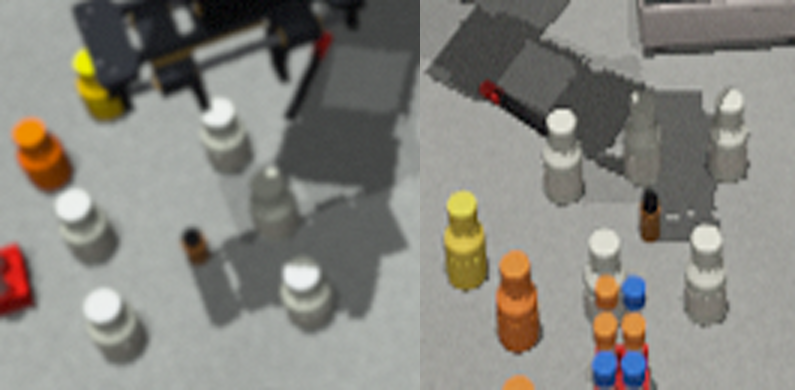

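>>> apply_moves(
  plan="0 0 0.6 0 0 0;0 0 0.6 0 0 0;0 0 0.6 0 0 0;0 0 0.6 0 0 0;0 0 0.6 0 0 0;0 0 0.6 0 0 0;0 0 0 0 0 0;0 0 0 0 0 0",
)

```text
time_s: 5.98
position: [0.5221, -0.195, 0.0514]
tcp_rot: [[1.0, 0.002, -0.003], [0.003, -1.0, 0.002], [-0.003, -0.002, -1.0]]
force: [0.1, 0.0, -0.2]
opening: 0.753
grasp_force: 0.0
```

>>> apply_moves(
  plan="0 0 0 0 0 0;0 0 0 0 0 0;0 0 0 0 0 0;0 0 0 0 0 0;0 0 0 0 0 0;0 0 0 0 0 0;0 0 0 0 0 0;0 0 0 0 0 0;0 0 0 0 0 0;0 0 0 0 0 0",
  gripper=-1,
)

```text
time_s: 6.82
position: [0.5233, -0.1956, 0.0531]
tcp_rot: [[1.0, 0.002, 0.001], [0.002, -1.0, -0.0], [0.001, 0.0, -1.0]]
force: [-0.6, 0.6, 4.7]
opening: 0.339
grasp_force: 30.0
```

>>> apply_moves(
  plan="0 0 -0.58 0 0 0;0 0 -0.58 0 0 0;0 0 -0.58 0 0 0;0 0 -0.58 0 0 0;0 0 -0.58 0 0 0;0 0 -0.58 0 0 0",
)

```text
time_s: 7.32
position: [0.5224, -0.1952, 0.2274]
tcp_rot: [[1.0, 0.003, -0.001], [0.003, -1.0, 0.001], [-0.001, -0.001, -1.0]]
force: [0.2, -0.6, -0.1]
opening: 0.338
grasp_force: 30.0
```

>>> apply_moves(
  plan="0.34 -0.66 0 0 0 0;0.34 -0.66 0 0 0 0;0.34 -0.66 0 0 0 0;0.34 -0.66 0 0 0 0;0.34 -0.66 0 0 0 0;0.34 -0.66 0 0 0 0;0.34 -0.66 0 0 0 0;0.34 -0.66 0 0 0 0;0.34 -0.66 0 0 0 0;0 0 0 0 0 0",
)

```text
time_s: 8.15
position: [0.6773, 0.1086, 0.2256]
tcp_rot: [[1.0, 0.008, 0.002], [0.008, -1.0, 0.004], [0.002, -0.004, -1.0]]
force: [0.4, -1.4, 0.0]
opening: 0.339
grasp_force: 30.0
```

>>> apply_moves(
  plan="0 0 0 0 0 0;0 0 0 0 0 0",
)

```text
time_s: 8.32
position: [0.6744, 0.1016, 0.2255]
tcp_rot: [[1.0, 0.003, -0.002], [0.003, -1.0, -0.001], [-0.002, 0.001, -1.0]]
force: [-1.5, -0.5, -0.9]
opening: 0.339
grasp_force: 30.0
```

```bash
python3 - <<'E'
from h import *
st(); c,im=shot("scene"); cs,im2=shot("side")
cv2.imwrite("pics/l2.png",np.hstack([cv2.resize(im[140:300,250:430,::-1],(450,400),interpolation=cv2.INTER_CUBIC),cv2.resize(im2[140:240,260:350,::-1],(350,400),interpolation=cv2.INTER_CUBIC)]))
E
```

```text
t 8.32 p [0.6744 0.1016 0.2255] x [ 1.     0.003 -0.002] y [ 0.003 -1.     0.001] j [-0.8 34.7 72.9 -0.  72.6 89.1] F [-1.5 -0.5 -0.9] op 0.339 g 29.996568644419312
```

View pics/l2.png

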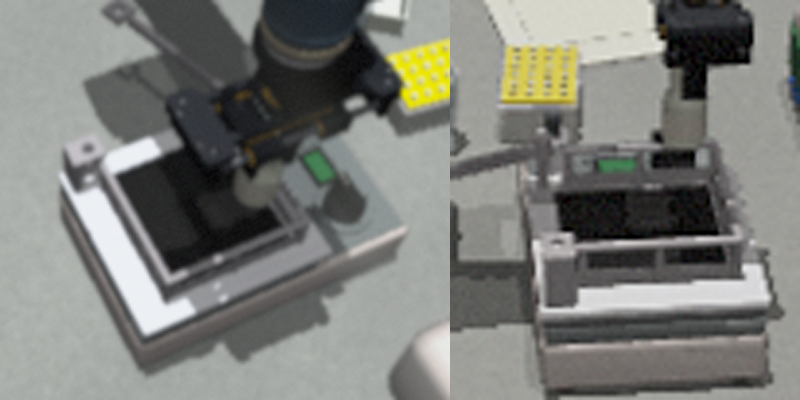

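>>> apply_moves(
  plan="0.06 -0.05 0.38 0 0 0;0 0 0.38 0 0 0;0 0 0.38 0 0 0;0 0 0.38 0 0 0;0 0 0 0 0 0;0 0 0 0 0 0;0 0 0 0 0 0",
)

```text
time_s: 9.0
position: [0.6785, 0.1033, 0.1515]
tcp_rot: [[1.0, 0.001, 0.001], [0.001, -1.0, -0.0], [0.001, 0.0, -1.0]]
force: [0.0, 0.5, -0.4]
opening: 0.336
grasp_force: 30.0
```

>>> apply_moves(
  plan="0 0 0.05 0 0 0;0 0 0 0 0 0;0 0 0 0 0 0",
)

```text
time_s: 9.25
position: [0.6784, 0.1043, 0.1487]
tcp_rot: [[1.0, 0.002, 0.001], [0.002, -1.0, -0.0], [0.001, 0.0, -1.0]]
force: [0.3, -0.5, -0.6]
opening: 0.336
grasp_force: 30.0
```

>>> apply_moves(
  plan="0 0 0 0 0 0;0 0 0 0 0 0;0 0 0 0 0 0;0 0 0 0 0 0;0 0 0 0 0 0",
  gripper=0,
)

```text
time_s: 9.67
position: [0.6783, 0.1044, 0.1482]
tcp_rot: [[1.0, 0.003, 0.0], [0.003, -1.0, -0.0], [0.0, 0.0, -1.0]]
force: [0.9, -0.1, 1.2]
opening: 0.495
grasp_force: 0.0
```

>>> apply_moves(
  plan="0 0 -0.4 0 0 0;0 0 -0.4 0 0 0;0 0 -0.4 0 0 0;0 0 -0.4 0 0 0;0 0 0 0 0 0",
)

```text
time_s: 10.08
position: [0.6811, 0.1045, 0.2331]
tcp_rot: [[1.0, 0.003, 0.01], [0.003, -1.0, -0.0], [0.01, 0.0, -1.0]]
force: [1.3, 0.5, 1.0]
opening: 0.502
grasp_force: 0.0
```

```bash
python3 - <<'E'
from h import *
st()
E
```

```text
t 10.08 p [0.6811 0.1045 0.2331] x [1.    0.003 0.01 ] y [ 0.003 -1.     0.   ] j [-0.5 34.6 71.8  0.  73.1 89.3] F [1.3 0.5 1. ] op 0.502 g 0.0
```

>>> apply_moves(
  plan="-0.14 0.67 0 0 0 0;-0.14 0.67 0 0 0 0;-0.14 0.67 0 0 0 0;-0.14 0.67 0 0 0 0;-0.14 0.67 0 0 0 0;-0.14 0.67 0 0 0 0;-0.14 0.67 0 0 0 0;-0.14 0.67 0 0 0 0;-0.14 0.67 0 0 0 0;0 0 0 0 0 0",
  gripper=0.5,
)

```text
time_s: 10.92
position: [0.6146, -0.204, 0.2271]
tcp_rot: [[1.0, -0.004, -0.001], [-0.004, -1.0, -0.003], [-0.001, 0.003, -1.0]]
force: [0.1, -0.2, -1.1]
opening: 0.752
grasp_force: 0.0
```

>>> apply_moves(
  plan="0 0 0 0 0 0;0 0 0 0 0 0;0 0 0 0 0 0",
)

```text
time_s: 11.17
position: [0.6159, -0.1959, 0.2275]
tcp_rot: [[1.0, 0.004, -0.001], [0.004, -1.0, 0.001], [-0.001, -0.001, -1.0]]
force: [0.2, -0.1, -0.1]
opening: 0.75
grasp_force: 0.0
```

```bash
python3 - <<'E'
from h import *
st(); c,im=shot("scene"); cs,im2=shot("side")
# cap-top centres: white blobs; print scene & side connected comps
for n,cc,i,roi in(("scene",c,im,(170,300,135,270)),("side",cs,im2,(240,320,240,335))):
    hsv=cv2.cvtColor(i,cv2.COLOR_RGB2HSV); m=((hsv[...,2]>195)&(hsv[...,1]<40)).astype(np.uint8)
    z=np.zeros_like(m); z[roi[0]:roi[1],roi[2]:roi[3]]=1; k,l,s,ce=cv2.connectedComponentsWithStats(m*z)
    for j in range(1,k):
        if s[j,4]>12: print(n,ce[j].round(1),s[j],plane(cc,*ce[j],.076).round(3))
E
```

```text
t 11.17 p [ 0.6159 -0.1959  0.2275] x [ 1.     0.004 -0.001] y [ 0.004 -1.    -0.001] j [-27.5  31.6  78.5   0.   70.   62.2] F [ 0.2 -0.1 -0.1] op 0.75 g 0.0
scene [202.8 209.5] [200 208   6   4  17] [ 0.442 -0.212  0.076]
scene [153.7 237.6] [148 233  12  10  94] [ 0.47  -0.355  0.076]
scene [163.3 271.1] [157 266  13  11 115] [ 0.57  -0.359  0.076]
side [256.7 255.5] [253 253   9   6  43] [ 0.431 -0.21   0.076]
side [305.  285.5] [301 283   9   6  50] [ 0.57  -0.356  0.076]
side [271.  286.6] [267 284   9   7  51] [ 0.469 -0.353  0.076]
side [304.9 296.2] [301 295   8   3  16] [ 0.565 -0.4    0.076]
```

>>> apply_moves(
  plan="-0.03 0.02 0.59 0 0 0;0 0 0.59 0 0 0;0 0 0.59 0 0 0;0 0 0.59 0 0 0;0 0 0.59 0 0 0;0 0 0.59 0 0 0;0 0 0 0 0 0;0 0 0 0 0 0",
)

```text
time_s: 11.93
position: [0.6136, -0.1966, 0.0496]
tcp_rot: [[1.0, 0.004, -0.004], [0.004, -1.0, 0.002], [-0.004, -0.002, -1.0]]
force: [0.1, 0.5, 0.7]
opening: 0.754
grasp_force: 0.0
```

>>> apply_moves(
  plan="0 0 0 0 0 0;0 0 0 0 0 0;0 0 0 0 0 0;0 0 0 0 0 0;0 0 0 0 0 0;0 0 0 0 0 0;0 0 0 0 0 0;0 0 0 0 0 0;0 0 0 0 0 0",
  gripper=-1,
)

```text
time_s: 12.68
position: [0.6148, -0.1986, 0.0516]
tcp_rot: [[1.0, 0.002, 0.001], [0.002, -1.0, -0.0], [0.001, 0.0, -1.0]]
force: [0.5, -0.4, 4.6]
opening: 0.336
grasp_force: 30.0
```

>>> apply_moves(
  plan="0 0 -0.58 0 0 0;0 0 -0.58 0 0 0;0 0 -0.58 0 0 0;0 0 -0.58 0 0 0;0 0 -0.58 0 0 0;0 0 -0.58 0 0 0;0 0 0 0 0 0;0 0 0 0 0 0",
)

```text
time_s: 13.35
position: [0.6154, -0.1987, 0.2269]
tcp_rot: [[1.0, 0.003, 0.004], [0.003, -1.0, -0.002], [0.004, 0.002, -1.0]]
force: [0.0, 0.2, -0.8]
opening: 0.329
grasp_force: 30.0
```

>>> apply_moves(
  plan="0.18 -0.66 0 0 0 0;0.18 -0.66 0 0 0 0;0.18 -0.66 0 0 0 0;0.18 -0.66 0 0 0 0;0.18 -0.66 0 0 0 0;0.18 -0.66 0 0 0 0;0.18 -0.66 0 0 0 0;0 0 0 0 0 0;0 0 0 0 0 0;0 0 0 0 0 0",
)

```text
time_s: 14.18
position: [0.6757, 0.0328, 0.2229]
tcp_rot: [[1.0, 0.003, -0.004], [0.003, -1.0, -0.0], [-0.004, 0.0, -1.0]]
force: [0.2, -0.5, -0.5]
opening: 0.334
grasp_force: 30.0
```

>>> apply_moves(
  plan="0 0 0.38 0 0 0;0 0 0.38 0 0 0;0 0 0.38 0 0 0;0 0 0.38 0 0 0;0 0 0 0 0 0;0 0 0 0 0 0;0 0 0 0 0 0",
)

```text
time_s: 14.77
position: [0.6767, 0.0315, 0.149]
tcp_rot: [[1.0, 0.001, -0.001], [0.001, -1.0, -0.0], [-0.001, 0.0, -1.0]]
force: [-0.2, 1.0, -0.4]
opening: 0.332
grasp_force: 30.0
```

>>> apply_moves(
  plan="0.02 0 0.03 0 0 0;0 0 0 0 0 0;0 0 0 0 0 0",
)

```text
time_s: 15.02
position: [0.6781, 0.0327, 0.1481]
tcp_rot: [[1.0, 0.002, 0.001], [0.002, -1.0, -0.0], [0.001, 0.0, -1.0]]
force: [-1.1, -0.9, -0.4]
opening: 0.338
grasp_force: 30.0
```

>>> apply_moves(
  plan="0 0 0 0 0 0;0 0 0 0 0 0;0 0 0 0 0 0;0 0 0 0 0 0;0 0 0 0 0 0",
  gripper=0,
)

```text
time_s: 15.43
position: [0.678, 0.0329, 0.1477]
tcp_rot: [[1.0, 0.003, 0.0], [0.003, -1.0, -0.0], [0.0, 0.0, -1.0]]
force: [-0.1, -0.3, -0.7]
opening: 0.494
grasp_force: 0.0
```

>>> apply_moves(
  plan="0 0 -0.4 0 0 0;0 0 -0.4 0 0 0;0 0 -0.4 0 0 0;0 0 -0.4 0 0 0;0 0 0 0 0 0",
)

```text
time_s: 15.85
position: [0.6808, 0.0327, 0.2326]
tcp_rot: [[1.0, 0.003, 0.009], [0.003, -1.0, -0.001], [0.009, 0.001, -1.0]]
force: [0.8, 0.1, 0.7]
opening: 0.497
grasp_force: 0.0
```

>>> apply_moves(
  plan="-0.22 0.78 0 0 0 0;-0.22 0.78 0 0 0 0;-0.22 0.78 0 0 0 0;-0.22 0.78 0 0 0 0;-0.22 0.78 0 0 0 0;-0.22 0.78 0 0 0 0;-0.22 0.78 0 0 0 0;-0.22 0.78 0 0 0 0;-0.22 0.78 0 0 0 0;-0.1 0.78 0 0 0 0",
  gripper=0.5,
)

```text
time_s: 16.68
position: [0.5729, -0.3588, 0.2265]
tcp_rot: [[1.0, 0.002, -0.002], [0.002, -1.0, 0.002], [-0.002, -0.002, -1.0]]
force: [0.8, -0.8, 0.1]
opening: 0.748
grasp_force: 0.0
```

>>> apply_moves(
  plan="0 0 0 0 0 0;0 0 0 0 0 0;0 0 0 0 0 0",
)

```text
time_s: 16.93
position: [0.5743, -0.3569, 0.2264]
tcp_rot: [[1.0, 0.002, -0.001], [0.002, -1.0, 0.002], [-0.001, -0.002, -1.0]]
force: [0.7, 1.0, 1.2]
opening: 0.746
grasp_force: 0.0
```

```bash
python3 - <<'E'
from h import *
st(); c,im=shot("scene"); cs,im2=shot("side")
for n,cc,i,roi in(("scene",c,im,(170,300,135,270)),("side",cs,im2,(240,320,240,335))):
    hsv=cv2.cvtColor(i,cv2.COLOR_RGB2HSV); m=((hsv[...,2]>195)&(hsv[...,1]<40)).astype(np.uint8)
    z=np.zeros_like(m); z[roi[0]:roi[1],roi[2]:roi[3]]=1; k,l,s,ce=cv2.connectedComponentsWithStats(m*z)
    for j in range(1,k):
        if s[j,4]>12: print(n,ce[j].round(1),s[j],plane(cc,*ce[j],.076).round(3))
cv2.imwrite("pics/l3.png",np.hstack([cv2.resize(im[140:300,80:430,::-1],(525,240)),cv2.resize(im2[150:240,260:350,::-1],(240,240),interpolation=cv2.INTER_CUBIC)]))
E
```

```text
t 16.93 p [ 0.5743 -0.3569  0.2264] x [ 1.     0.002 -0.001] y [ 0.002 -1.    -0.002] j [-41.3  34.1  73.8   0.   72.2  48.6] F [0.7 1.  1.2] op 0.746 g 0.0
scene [153.8 238.1] [148 234  12   9  82] [ 0.471 -0.355  0.076]
side [270.9 286.7] [267 284   9   7  49] [ 0.468 -0.353  0.076]
```

View pics/l3.png

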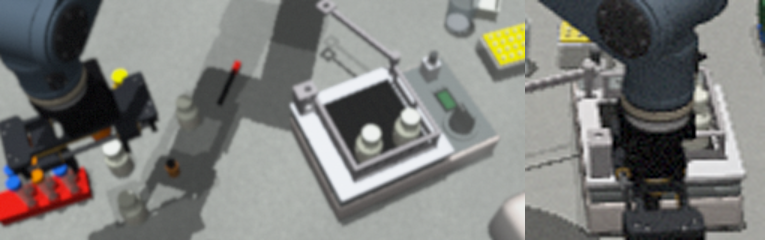

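>>> apply_moves(
  plan="-0.08 0.02 0.58 0 0 0;0 0 0.58 0 0 0;0 0 0.58 0 0 0;0 0 0.58 0 0 0;0 0 0.58 0 0 0;0 0 0.58 0 0 0;0 0 0 0 0 0;0 0 0 0 0 0",
)

```text
time_s: 17.7
position: [0.5704, -0.3559, 0.0521]
tcp_rot: [[1.0, 0.005, -0.003], [0.005, -1.0, 0.003], [-0.003, -0.003, -1.0]]
force: [0.8, 0.4, 1.5]
opening: 0.748
grasp_force: 0.0
```

>>> apply_moves(
  plan="0 0 0 0 0 0;0 0 0 0 0 0;0 0 0 0 0 0;0 0 0 0 0 0;0 0 0 0 0 0;0 0 0 0 0 0;0 0 0 0 0 0;0 0 0 0 0 0;0 0 0 0 0 0",
  gripper=-1,
)

```text
time_s: 18.45
position: [0.5711, -0.3586, 0.0541]
tcp_rot: [[1.0, 0.002, 0.001], [0.002, -1.0, -0.0], [0.001, 0.0, -1.0]]
force: [-0.7, 0.4, 3.7]
opening: 0.338
grasp_force: 30.0
```

>>> apply_moves(
  plan="0 0 -0.58 0 0 0;0 0 -0.58 0 0 0;0 0 -0.58 0 0 0;0 0 -0.58 0 0 0;0 0 -0.58 0 0 0;0 0 -0.58 0 0 0;0 0 0 0 0 0;0 0 0 0 0 0",
)

```text
time_s: 19.12
position: [0.5716, -0.3591, 0.2294]
tcp_rot: [[1.0, 0.002, 0.003], [0.002, -1.0, -0.003], [0.003, 0.003, -1.0]]
force: [-0.4, -0.1, -1.7]
opening: 0.334
grasp_force: 30.0
```

>>> apply_moves(
  plan="0.1 -0.77 -0.1 0 0 0;0.1 -0.77 -0.1 0 0 0;0.1 -0.77 0 0 0 0;0.1 -0.77 0 0 0 0;0.1 -0.77 0 0 0 0;0.1 -0.77 0 0 0 0;0.1 -0.77 0 0 0 0;0.1 -0.77 0 0 0 0;0.1 -0.77 0 0 0 0;0.1 -0.77 0 0 0 0",
)

```text
time_s: 19.95
position: [0.6183, 0.0287, 0.2349]
tcp_rot: [[1.0, 0.002, -0.005], [0.002, -1.0, 0.001], [-0.005, -0.001, -1.0]]
force: [0.3, 0.5, -1.1]
opening: 0.335
grasp_force: 30.0
```

>>> apply_moves(
  plan="0.1 -0.77 0 0 0 0;0.05 -0.77 0 0 0 0;0 0 0 0 0 0;0 0 0 0 0 0;0 0 0 0 0 0;0 0 0 0 0 0",
)

```text
time_s: 20.45
position: [0.6266, 0.1025, 0.2362]
tcp_rot: [[1.0, 0.001, -0.003], [0.001, -1.0, -0.0], [-0.003, 0.0, -1.0]]
force: [-0.8, -0.1, -0.5]
opening: 0.333
grasp_force: 30.0
```

>>> apply_moves(
  plan="0.02 -0.02 0.43 0 0 0;0 0 0.43 0 0 0;0 0 0.43 0 0 0;0 0 0.43 0 0 0;0 0 0 0 0 0;0 0 0 0 0 0;0 0 0 0 0 0;0 0 0 0 0 0",
)

```text
time_s: 21.12
position: [0.629, 0.104, 0.1528]
tcp_rot: [[1.0, 0.002, 0.002], [0.002, -1.0, -0.0], [0.002, 0.0, -1.0]]
force: [-0.2, -0.8, -0.0]
opening: 0.337
grasp_force: 30.0
```

>>> apply_moves(
  plan="0 0 0.07 0 0 0;0 0 0 0 0 0;0 0 0 0 0 0",
)

```text
time_s: 21.37
position: [0.6282, 0.1047, 0.1484]
tcp_rot: [[1.0, 0.003, 0.0], [0.003, -1.0, -0.0], [0.0, 0.0, -1.0]]
force: [0.1, -0.0, -0.3]
opening: 0.331
grasp_force: 30.0
```

>>> apply_moves(
  plan="0 0 0 0 0 0;0 0 0 0 0 0;0 0 0 0 0 0;0 0 0 0 0 0;0 0 0 0 0 0",
  gripper=0,
)

```text
time_s: 21.78
position: [0.6283, 0.1048, 0.1482]
tcp_rot: [[1.0, 0.003, 0.0], [0.003, -1.0, -0.0], [0.0, 0.0, -1.0]]
force: [-0.6, -0.0, 0.2]
opening: 0.494
grasp_force: 0.0
```

>>> apply_moves(
  plan="0 0 -0.4 0 0 0;0 0 -0.4 0 0 0;0 0 -0.4 0 0 0;0 0 -0.4 0 0 0;0 0 0 0 0 0",
)

```text
time_s: 22.2
position: [0.6311, 0.1048, 0.2327]
tcp_rot: [[1.0, 0.003, 0.009], [0.003, -1.0, -0.0], [0.009, 0.0, -1.0]]
force: [1.1, 0.4, 0.9]
opening: 0.5
grasp_force: 0.0
```

>>> apply_moves(
  plan="-0.26 0.76 0 0 0 0;-0.26 0.76 0 0 0 0;-0.26 0.76 0 0 0 0;-0.26 0.76 0 0 0 0;-0.26 0.76 0 0 0 0;-0.26 0.76 0 0 0 0;-0.26 0.76 0 0 0 0;-0.26 0.76 0 0 0 0;-0.26 0.76 0 0 0 0;-0.26 0.76 0 0 0 0",
  gripper=0.5,
)

```text
time_s: 23.03
position: [0.4979, -0.277, 0.2272]
tcp_rot: [[1.0, 0.002, -0.001], [0.002, -1.0, 0.001], [-0.001, -0.001, -1.0]]
force: [0.1, -0.3, 0.9]
opening: 0.752
grasp_force: 0.0
```

>>> apply_moves(
  plan="-0.26 0.76 0 0 0 0;-0.26 0.76 0 0 0 0;0 0 0 0 0 0;0 0 0 0 0 0;0 0 0 0 0 0",
)

```text
time_s: 23.45
position: [0.4728, -0.3511, 0.2271]
tcp_rot: [[1.0, 0.002, -0.001], [0.002, -1.0, 0.002], [-0.001, -0.002, -1.0]]
force: [0.2, 0.6, 0.1]
opening: 0.754
grasp_force: 0.0
```

```bash
cat > loc.py <<'E'
from h import *
st(); c,im=shot("scene","sc_last.png"); cs,im2=shot("side","sd_last.png")
for n,cc,i,roi in(("scene",c,im,(170,300,135,270)),("side",cs,im2,(240,320,240,335))):
    hsv=cv2.cvtColor(i,cv2.COLOR_RGB2HSV); m=((hsv[...,2]>195)&(hsv[...,1]<40)).astype(np.uint8)
    z=np.zeros_like(m); z[roi[0]:roi[1],roi[2]:roi[3]]=1; k,l,s,ce=cv2.connectedComponentsWithStats(m*z)
    for j in range(1,k):
        if s[j,4]>12: print(n,ce[j].round(1),s[j],plane(cc,*ce[j],.076).round(3))
E
python3 loc.py
```

```text
t 23.45 p [ 0.4728 -0.3511  0.2271] x [ 1.     0.002 -0.001] y [ 0.002 -1.    -0.002] j [-47.5  27.2  87.    0.   65.9  42.4] F [0.2 0.6 0.1] op 0.754 g 0.0
```

>>> apply_moves(
  plan="-0.06 0.06 0.57 0 0 0;0 0 0.57 0 0 0;0 0 0.57 0 0 0;0 0 0.57 0 0 0;0 0 0.57 0 0 0;0 0 0.57 0 0 0;0 0 0 0 0 0;0 0 0 0 0 0",
)

```text
time_s: 24.22
position: [0.4701, -0.3524, 0.056]
tcp_rot: [[1.0, 0.005, -0.003], [0.005, -1.0, 0.003], [-0.003, -0.003, -1.0]]
force: [-0.1, -1.1, 0.1]
opening: 0.752
grasp_force: 0.0
```

>>> apply_moves(
  plan="0 0 0 0 0 0;0 0 0 0 0 0;0 0 0 0 0 0;0 0 0 0 0 0;0 0 0 0 0 0;0 0 0 0 0 0;0 0 0 0 0 0;0 0 0 0 0 0;0 0 0 0 0 0",
  gripper=-1,
)

```text
time_s: 24.97
position: [0.4706, -0.3548, 0.0575]
tcp_rot: [[1.0, 0.002, 0.001], [0.002, -1.0, -0.0], [0.001, 0.0, -1.0]]
force: [-0.6, -0.2, 4.3]
opening: 0.338
grasp_force: 30.0
```

>>> apply_moves(
  plan="0 0 -0.6 0 0 0;0 0 -0.6 0 0 0;0 0 -0.6 0 0 0;0 0 -0.6 0 0 0;0 0 -0.6 0 0 0;0 0 -0.6 0 0 0;0 0 0 0 0 0;0 0 0 0 0 0",
)

```text
time_s: 25.63
position: [0.471, -0.3554, 0.2387]
tcp_rot: [[1.0, 0.003, 0.003], [0.003, -1.0, -0.003], [0.003, 0.003, -1.0]]
force: [-0.4, 0.3, -1.4]
opening: 0.341
grasp_force: 30.0
```

>>> apply_moves(
  plan="0.29 -0.7 0 0 0 0;0.29 -0.7 0 0 0 0;0.29 -0.7 0 0 0 0;0.29 -0.7 0 0 0 0;0.29 -0.7 0 0 0 0;0.29 -0.7 0 0 0 0;0.29 -0.7 0 0 0 0;0.29 -0.7 0 0 0 0;0.29 -0.7 0 0 0 0;0.29 -0.7 0 0 0 0",
)

```text
time_s: 26.47
position: [0.6134, -0.0023, 0.2344]
tcp_rot: [[1.0, 0.002, -0.005], [0.002, -1.0, 0.001], [-0.005, -0.001, -1.0]]
force: [0.2, -0.8, -1.2]
opening: 0.335
grasp_force: 30.0
```

>>> apply_moves(
  plan="0.29 -0.7 0 0 0 0;0 0 0 0 0 0;0 0 0 0 0 0;0 0 0 0 0 0",
)

```text
time_s: 26.8
position: [0.6276, 0.0307, 0.2349]
tcp_rot: [[1.0, 0.003, -0.004], [0.003, -1.0, -0.0], [-0.004, 0.0, -1.0]]
force: [0.5, -0.3, -0.4]
opening: 0.336
grasp_force: 30.0
```

>>> apply_moves(
  plan="0 -0.02 0.4 0 0 0;0 0 0.4 0 0 0;0 0 0.4 0 0 0;0 0 0.4 0 0 0;0 0 0 0 0 0;0 0 0 0 0 0;0 0 0 0 0 0",
)

```text
time_s: 27.38
position: [0.6291, 0.0305, 0.1576]
tcp_rot: [[1.0, 0.001, 0.0], [0.001, -1.0, -0.0], [0.0, 0.0, -1.0]]
force: [0.5, -0.2, -0.2]
opening: 0.334
grasp_force: 30.0
```

>>> apply_moves(
  plan="0 0 0.08 0 0 0;0 0 0 0 0 0;0 0 0 0 0 0",
)

```text
time_s: 27.63
position: [0.6291, 0.0316, 0.1537]
tcp_rot: [[1.0, 0.002, 0.001], [0.002, -1.0, -0.0], [0.001, 0.0, -1.0]]
force: [0.5, 0.9, -0.8]
opening: 0.336
grasp_force: 30.0
```

>>> apply_moves(
  plan="0 0 0 0 0 0;0 0 0 0 0 0;0 0 0 0 0 0;0 0 0 0 0 0;0 0 0 0 0 0",
  gripper=0,
)

```text
time_s: 28.05
position: [0.629, 0.0318, 0.1532]
tcp_rot: [[1.0, 0.003, 0.0], [0.003, -1.0, -0.0], [0.0, 0.0, -1.0]]
force: [-0.2, -0.2, 0.5]
opening: 0.492
grasp_force: 0.0
```

>>> apply_moves(
  plan="0 0 -0.4 0 0 0;0 0 -0.4 0 0 0;0 0 -0.4 0 0 0;0 0 -0.4 0 0 0;0 0 0 0 0 0;0 0 0 0 0 0;0 0 0 0 0 0",
)

```text
time_s: 28.63
position: [0.6282, 0.0319, 0.2322]
tcp_rot: [[1.0, 0.003, -0.002], [0.003, -1.0, 0.0], [-0.002, -0.0, -1.0]]
force: [-0.4, -0.0, -0.0]
opening: 0.502
grasp_force: 0.0
```

```bash
python3 loc.py
```

```text
t 28.63 p [0.6282 0.0319 0.2322] x [ 1.     0.003 -0.002] y [ 0.003 -1.    -0.   ] j [-7.3 30.  80.8 -0.  69.3 82.6] F [-0.4 -0.  -0. ] op 0.502 g 0.0
scene [201.8 206.8] [197 203  11   9  81] [ 0.432 -0.212  0.076]
side [256.6 255.5] [253 253   8   6  42] [ 0.431 -0.21   0.076]
```

>>> apply_moves(
  plan="-0.49 0.61 0 0 0 0;-0.49 0.61 0 0 0 0;-0.49 0.61 0 0 0 0;-0.49 0.61 0 0 0 0;-0.49 0.61 0 0 0 0;-0.49 0.61 0 0 0 0;-0.49 0.61 0 0 0 0;-0.49 0.61 0 0 0 0;0 0 0 0 0 0;0 0 0 0 0 0",
  gripper=0.5,
)

```text
time_s: 29.57
position: [0.432, -0.214, 0.2322]
tcp_rot: [[1.0, -0.002, -0.002], [-0.002, -1.0, 0.002], [-0.002, -0.002, -1.0]]
force: [-0.0, 0.3, -0.1]
opening: 0.751
grasp_force: 0.0
```

>>> apply_moves(
  plan="0 0 0 0 0 0;0 0 0 0 0 0",
)

```text
time_s: 29.73
position: [0.4339, -0.2117, 0.2326]
tcp_rot: [[1.0, 0.004, -0.001], [0.004, -1.0, 0.001], [-0.001, -0.001, -1.0]]
force: [-0.4, 0.9, -0.6]
opening: 0.747
grasp_force: 0.0
```

>>> apply_moves(
  plan="-0.03 0 0.6 0 0 0;0 0 0.6 0 0 0;0 0 0.6 0 0 0;0 0 0.6 0 0 0;0 0 0.6 0 0 0;0 0 0.6 0 0 0;0 0 0 0 0 0;0 0 0 0 0 0",
)

```text
time_s: 30.4
position: [0.4318, -0.2108, 0.0518]
tcp_rot: [[1.0, 0.005, -0.003], [0.005, -1.0, 0.003], [-0.003, -0.003, -1.0]]
force: [-0.2, 0.1, -0.4]
opening: 0.748
grasp_force: 0.0
```

>>> apply_moves(
  plan="0 0 0 0 0 0;0 0 0 0 0 0;0 0 0 0 0 0;0 0 0 0 0 0;0 0 0 0 0 0;0 0 0 0 0 0;0 0 0 0 0 0;0 0 0 0 0 0;0 0 0 0 0 0",
  gripper=-1,
)

```text
time_s: 31.15
position: [0.4323, -0.213, 0.0535]
tcp_rot: [[1.0, 0.002, 0.001], [0.002, -1.0, -0.001], [0.001, 0.001, -1.0]]
force: [0.5, 1.0, 5.8]
opening: 0.338
grasp_force: 29.9
```

>>> apply_moves(
  plan="0 0 -0.6 0 0 0;0 0 -0.6 0 0 0;0 0 -0.6 0 0 0;0 0 -0.6 0 0 0;0 0 -0.6 0 0 0;0 0 -0.6 0 0 0;0 0 0 0 0 0;0 0 0 0 0 0",
)

```text
time_s: 31.82
position: [0.4327, -0.2133, 0.2344]
tcp_rot: [[1.0, 0.002, 0.003], [0.002, -1.0, -0.003], [0.003, 0.003, -1.0]]
force: [-0.4, 0.1, -1.3]
opening: 0.339
grasp_force: 29.9
```

>>> apply_moves(
  plan="0.32 -0.7 0 0 0 0;0.32 -0.7 0 0 0 0;0.32 -0.7 0 0 0 0;0.32 -0.7 0 0 0 0;0.32 -0.7 0 0 0 0;0.32 -0.7 0 0 0 0;0.32 -0.7 0 0 0 0;0.32 -0.7 0 0 0 0;0.32 -0.7 0 0 0 0;0 0 0 0 0 0",
)

```text
time_s: 32.65
position: [0.5765, 0.1087, 0.2307]
tcp_rot: [[1.0, 0.008, -0.001], [0.008, -1.0, 0.003], [-0.001, -0.003, -1.0]]
force: [-0.8, -0.1, -0.9]
opening: 0.336
grasp_force: 29.9
```

>>> apply_moves(
  plan="0 0 0 0 0 0;0 0 0 0 0 0",
)

```text
time_s: 32.82
position: [0.5737, 0.1024, 0.2309]
tcp_rot: [[1.0, 0.003, -0.005], [0.003, -1.0, -0.001], [-0.005, 0.001, -1.0]]
force: [0.7, -0.2, -1.4]
opening: 0.336
grasp_force: 29.9
```

>>> apply_moves(
  plan="0.06 -0.02 0.4 0 0 0;0 0 0.4 0 0 0;0 0 0.4 0 0 0;0 0 0.38 0 0 0;0 0 0 0 0 0;0 0 0 0 0 0;0 0 0 0 0 0;0 0 0 0 0 0",
)

```text
time_s: 33.48
position: [0.5791, 0.1029, 0.1554]
tcp_rot: [[1.0, 0.002, 0.002], [0.002, -1.0, -0.0], [0.002, 0.0, -1.0]]
force: [0.1, -0.2, 0.0]
opening: 0.335
grasp_force: 29.9
```

>>> apply_moves(
  plan="0 0 0.12 0 0 0;0 0 0 0 0 0;0 0 0 0 0 0",
)

```text
time_s: 33.73
position: [0.5788, 0.1035, 0.1487]
tcp_rot: [[1.0, 0.003, 0.002], [0.003, -1.0, -0.0], [0.002, 0.0, -1.0]]
force: [0.6, -0.8, 1.2]
opening: 0.339
grasp_force: 29.9
```

>>> apply_moves(
  plan="0 0 0 0 0 0;0 0 0 0 0 0;0 0 0 0 0 0;0 0 0 0 0 0;0 0 0 0 0 0",
  gripper=0,
)

```text
time_s: 34.15
position: [0.5781, 0.1037, 0.148]
tcp_rot: [[1.0, 0.003, -0.0], [0.003, -1.0, -0.0], [-0.0, 0.0, -1.0]]
force: [-0.5, 0.2, 0.6]
opening: 0.491
grasp_force: 0.0
```

>>> apply_moves(
  plan="0 0 -0.5 0 0 0;0 0 -0.5 0 0 0;0 0 -0.5 0 0 0;0 0 -0.5 0 0 0;-0.54 0.1 -0.34 0 0 0;-0.54 0.1 -0.34 0 0 0;-0.54 0.1 -0.34 0 0 0;-0.54 0.1 -0.34 0 0 0;-0.54 0.1 -0.34 0 0 0;0 0 0 0 0 0",
)

```text
time_s: 34.98
position: [0.4397, 0.0782, 0.3358]
tcp_rot: [[1.0, 0.003, 0.002], [0.003, -1.0, -0.001], [0.002, 0.001, -1.0]]
force: [-0.8, 1.3, -0.3]
opening: 0.498
grasp_force: 0.0
```

>>> apply_moves(
  plan="0 0 0 0 0 0;0 0 0 0 0 0;0 0 0 0 0 0",
  gripper=-1,
)

```text
time_s: 35.23
position: [0.444, 0.0783, 0.3324]
tcp_rot: [[1.0, 0.003, -0.001], [0.003, -1.0, 0.0], [-0.001, -0.0, -1.0]]
force: [0.9, 0.2, 0.2]
opening: 0.355
grasp_force: 0.0
```

```bash
python3 - <<'E'
from h import *
st(); c,im=shot("wrist","w3.png"); import pickle; pickle.dump(c,open("w3.pkl","wb"))
cv2.imwrite("pics/w3b.png",cv2.resize(im[:,:,::-1],(800,600),interpolation=cv2.INTER_CUBIC))
E
```

```text
t 35.23 p [0.444  0.0783 0.3324] x [ 1.     0.003 -0.001] y [ 0.003 -1.    -0.   ] j [-4.3  9.  96.9  0.  74.1 85.6] F [0.9 0.2 0.2] op 0.355 g 0.0
```

View pics/w3b.png

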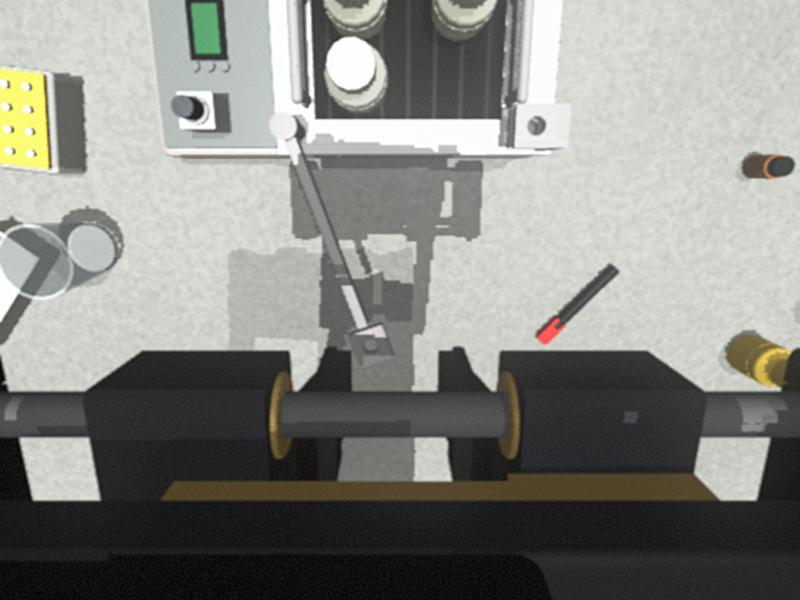

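```bash
python3 - <<'E'
from h import *
import pickle; c=pickle.load(open("w3.pkl","rb"))
P={}
for n,(p,z) in dict(fork=((537,125),.148),hinge=((287,124),.146),lug=((371,346),.139),pin=((187,105),.127),bot=((351,64),.171)).items(): P[n]=plane(c,p[0]*.7,p[1]*.7,z);print(n,P[n].round(4))
H=np.array([.545,.154]); v=P["lug"][:2]-H; th=np.arctan2(-v[0],-v[1]); print(np.linalg.norm(v),np.degrees(th))
r=.11
prev=None
for t in np.radians([*np.arange(75,-1,-7.5)]):
    off=.004+.0095*np.cos(t)+.015*np.sin(t)
    X=H+r*np.array([-np.sin(t),-np.cos(t)])+off*np.array([-np.cos(t),np.sin(t)])
    print(round(np.degrees(t),1),X.round(4), None if prev is None else ((X-prev)*[1,-1]/.05).round(2)); prev=X
E
```

```text
fork [ 0.5458 -0.0177  0.148 ]
hinge [0.546  0.1502 0.146 ]
lug [0.385  0.0953 0.139 ]
pin [0.56   0.2237 0.127 ]
bot [0.5783 0.1044 0.171 ]
0.17043661094528198 69.85791768110325
75.0 [0.4333 0.1458] None
67.5 [0.4351 0.1318] [0.04 0.28]
60.0 [0.4389 0.1178] [0.07 0.28]
52.5 [0.4445 0.1042] [0.11 0.27]
45.0 [0.4521 0.0913] [0.15 0.26]
37.5 [0.4616 0.0793] [0.19 0.24]
30.0 [0.4729 0.0686] [0.23 0.21]
22.5 [0.4858 0.0595] [0.26 0.18]
15.0 [0.5001 0.0522] [0.29 0.15]
7.5 [0.5154 0.0469] [0.31 0.1 ]
0.0 [0.5315 0.044 ] [0.32 0.06]
```

>>> apply_moves(
  plan="-0.14 -0.8 0 0 0 0;-0.14 -0.8 0 0 0 0;0 0 0.5 0 0 0;0 0 0.5 0 0 0;0 0 0.5 0 0 0;0 0 0.5 0 0 0;0 0 0.5 0 0 0;0 0 0.5 0 0 0;0 0 0.5 0 0 0;0 0 0.5 0 0 0",
)

```text
time_s: 36.12
position: [0.4295, 0.1584, 0.1309]
tcp_rot: [[1.0, 0.003, -0.001], [0.003, -1.0, -0.0], [-0.001, 0.0, -1.0]]
force: [-0.4, 0.0, 0.2]
opening: 0.005
grasp_force: 0.0
```

>>> apply_moves(
  plan="0 0 0 0 0 0;0 0 0 0 0 0;0 0 0 0 0 0",
)

```text
time_s: 36.37
position: [0.43, 0.1584, 0.1333]
tcp_rot: [[1.0, 0.003, 0.0], [0.003, -1.0, 0.0], [0.0, -0.0, -1.0]]
force: [0.7, -0.1, 0.1]
opening: 0.007
grasp_force: 0.0
```

>>> apply_moves(
  plan="0.05 0.26 0.02 0 0 0;0.05 0.26 0 0 0 0;0.08 0.28 0 0 0 0;0.11 0.27 0 0 0 0;0.15 0.26 0 0 0 0;0.19 0.24 0 0 0 0;0.23 0.21 0 0 0 0;0.26 0.18 0 0 0 0;0.29 0.15 0 0 0 0;0.3 0.1 0 0 0 0",
)

```text
time_s: 37.2
position: [0.5163, 0.0472, 0.1334]
tcp_rot: [[1.0, 0.002, 0.002], [0.002, -1.0, -0.0], [0.002, 0.0, -1.0]]
force: [-1.1, -0.2, -0.7]
opening: 0.005
grasp_force: 0.4
```

>>> apply_moves(
  plan="0.1 0.03 0 0 0 0;0.1 0.02 0 0 0 0;0.06 0 0 0 0 0;0.06 0 0 0 0 0;0 0 0 0 0 0;0 0 0 0 0 0",
)

```text
time_s: 37.7
position: [0.5296, 0.0458, 0.132]
tcp_rot: [[1.0, 0.003, -0.002], [0.003, -1.0, -0.0], [-0.002, 0.0, -1.0]]
force: [-2.1, -0.2, 1.0]
opening: 0.003
grasp_force: 1.3
```

Pushing on gently until the stop is felt.

>>> apply_moves(
  plan="0.06 0 0 0 0 0;0 0 0 0 0 0;0 0 0 0 0 0",
)

```text
time_s: 37.95
position: [0.5297, 0.0459, 0.1317]
tcp_rot: [[1.0, 0.003, -0.009], [0.003, -1.0, 0.0], [-0.009, -0.0, -1.0]]
force: [-7.8, -1.9, 5.8]
opening: 0.004
grasp_force: 3.9
```

>>> apply_moves(
  plan="0.06 0 0 0 0 0;0 0 0 0 0 0;0 0 0 0 0 0",
)

```text
time_s: 38.2
position: [0.5297, 0.046, 0.1314]
tcp_rot: [[1.0, 0.004, -0.015], [0.004, -1.0, 0.0], [-0.015, -0.0, -1.0]]
force: [-11.7, -1.9, 8.5]
opening: 0.007
grasp_force: 6.2
```

>>> apply_moves(
  plan="0.04 0 0 0 0 0;0 0 0 0 0 0;0 0 0 0 0 0",
)

```text
time_s: 38.45
position: [0.5298, 0.046, 0.1314]
tcp_rot: [[1.0, 0.004, -0.019], [0.004, -1.0, 0.0], [-0.019, -0.0, -1.0]]
force: [-16.2, -2.3, 11.6]
opening: 0.008
grasp_force: 7.8
```

>>> apply_moves(
  plan="-0.3 0 0 0 0 0;-0.5 0 0 0 0 0;-0.32 0 -0.4 0 0 0;0 -0.3 -0.6 0 0 0;0 -0.3 -0.6 0 0 0;0 -0.3 -0.6 0 0 0;0 -0.28 -0.4 0 0 0;0 0 0 0 0 0;0 0 0 0 0 0;0 0 0 0 0 0",
  gripper=-0.2,
)

```text
time_s: 39.28
position: [0.4822, 0.1044, 0.2613]
tcp_rot: [[1.0, 0.003, -0.001], [0.003, -1.0, -0.0], [-0.001, 0.0, -1.0]]
force: [-0.1, -0.2, -0.2]
opening: 0.402
grasp_force: 0.0
```

```bash
python3 - <<'E'
from h import *
st(); c,im=shot("wrist","w4.png"); import pickle; pickle.dump(c,open("w4.pkl","wb"))
cv2.imwrite("pics/w4b.png",cv2.resize(im[:240,:,::-1],(800,343),interpolation=cv2.INTER_CUBIC))
for X in([.546,-.0175,.148],[.5605,.227,.127]): print(proj(c,X)/.7)
E
```

```text
t 39.28 p [0.4822 0.1044 0.2613] x [ 1.     0.003 -0.001] y [ 0.003 -1.     0.   ] j [-0.8 17.2 97.8 -0.  65.  89. ] F [-0.1 -0.2 -0.2] op 0.402 g 0.0
[615.16938561 186.6649901 ]
[183.10015642 158.24664582]
```

View pics/w4b.png

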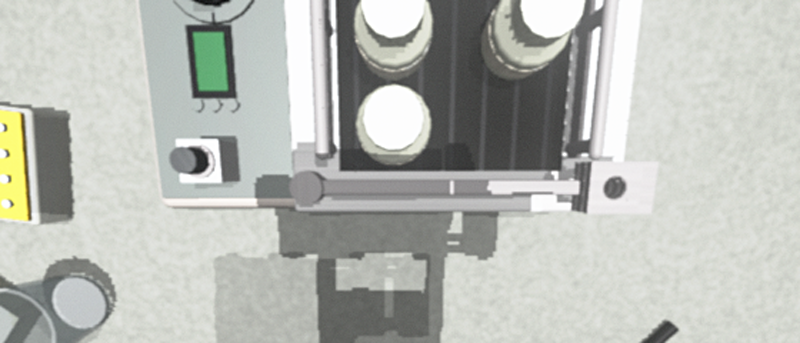

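```bash
python3 - <<'E'
from h import *
import pickle; c=pickle.load(open("w4.pkl","rb"))
g=cv2.cvtColor(cv2.imread("pics/w4.png"),cv2.COLOR_BGR2GRAY)
np.set_printoptions(linewidth=200)
print(g[98:126,116:156:1][::1,::1]); print(g[122:140,420:442])
E
```

```text
[[192 192 194 ... 128  94 100]
 [192 191 191 ... 140  93  94]
 [188 195 194 ... 149  96  94]
 ...
 [192 191 193 ... 255 239 148]
 [193 194 192 ... 255 247 164]
 [194 192 194 ... 255 247 169]]
[[239 238 239 240 240 240 241 241 240 233 229 229 230 233 234 239 238 238 238 238 238 238]
 [239 238 238 240 240 241 237 230 207 191 180 180 181 178 198 225 237 240 240 239 239 237]
 [241 240 240 241 239 232 197 165 145 139 132 121 117 114 142 188 225 237 240 241 238 239]
 [239 239 241 241 233 193 140 112 100 103 105 109 113 105 114 162 197 222 234 238 239 237]
 [238 238 238 228 195 143 109 100  96  92 104 135 149 123 104 135 166 195 227 236 237 237]
 [236 237 234 203 145 103 100 107 102  93  99 122 132 119  99 104 131 164 210 231 236 234]
 [236 237 224 170 115  90 105 107 108  95  92  99 107 109 100  97 102 133 193 229 237 236]
 [238 235 204 141  96  90 100 109 105  99  91  94 102 105 103  96  89 123 185 229 235 237]
 [237 232 190 119  91  92 104 110 105 101  94  94 104 109 104  93  94 122 183 229 237 236]
 [237 230 176 111  86  93 108 114 106  95  93  96 105 110 103  91  96 126 187 229 239 237]
 [239 232 171 114  91  94 109 114 105  97  91  98 108 113 103  95 105 132 189 230 238 238]
 [239 230 178 111  93 100 110 117 101  92  95 103 109 113  95  99 121 152 209 234 238 238]
 [238 232 189 123 101 106 114 109 101  96  97 106 114 106  98 106 143 188 228 237 238 236]
 [239 235 215 156 115 107 107 100  96  97 105 113 107 104 105 129 172 215 234 237 236 236]
 [237 237 227 185 137 111  98  96 103 104 108 103 101 100 122 164 206 230 234 236 234 234]
 [236 237 236 216 173 128 106 103 105 107 105 106 114 130 155 200 227 235 236 235 236 234]
 [236 238 237 235 223 190 156 138 126 124 124 142 164 186 206 229 236 235 233 234 235 235]
 [237 237 238 239 238 232 219 199 189 184 184 196 215 228 234 237 238 236 229 231 236 237]]
```

```bash
python3 - <<'E'
from h import *
import pickle; c=pickle.load(open("w4.pkl","rb"))
g=cv2.cvtColor(cv2.imread("pics/w4.png"),cv2.COLOR_BGR2GRAY)
m=(g[120:142,418:444]<170); y,x=np.nonzero(m); f=(x.mean()+418,y.mean()+120); print("fork",f,m.sum(),plane(c,*f,.148).round(4))
for r in range(100,126): print(r,' '.join(f"{v:3d}" for v in g[r,116:152]))
E
```

```text
fork (np.float64(429.95238095238096), np.float64(130.94179894179894)) 189 [ 0.5458 -0.017   0.148 ]
100 188 195 194 191 194 188 205 243 255 255 255 255 255 255 255 255 255 255 255 254 254 254 255 255 252 253 255 255 255 254 254 254 254 254 255 255
101 192 191 192 193 192 192 206 237 255 255 255 255 255 255 255 255 251 245 243 241 243 243 245 243 233 235 244 251 255 255 254 254 254 253 254 255
102 191 192 193 191 190 192 196 223 233 234 222 213 226 239 239 226 192 173 172 170 173 177 180 178 180 219 228 227 239 252 255 254 254 254 254 255
103 193 193 193 195 195 187 173 164 156 151 138 135 146 156 155 128 101  87  86  91  98 109 117 123 149 204 230 225 219 228 249 255 255 254 254 255
104 191 191 194 193 187 167 143 134 128 126 125 125 129 134 129 111  91  66  55  49  58  67  69  76 102 149 188 225 230 214 217 248 255 255 254 255
105 192 193 194 189 168 142 130 131 130 131 128 127 130 133 135 131 123 101  74  54  42  45  44  49  59  85 140 205 233 223 199 219 249 255 255 255
106 195 192 191 170 146 131 131 135 133 131 131 127 128 130 137 138 137 130 107  75  51  49  48  43  46  49  86 
[... 2147 characters left out ...]
 193 227 230 205 190 177 153 126 106 102 111 113 115 116 132 158 204 234 238 241 233 210 206 242 255 255 254
122 192 193 192 192 192 193 192 193 194 221 252 255 255 255 255 255 241 219 204 202 201 202 206 212 229 234 237 234 224 202 210 242 255 255 254 254
123 192 191 193 193 193 195 193 193 193 222 254 255 255 255 255 255 255 253 245 240 237 234 235 235 237 235 232 222 209 205 238 255 255 254 253 254
124 193 194 192 193 189 193 194 193 188 216 251 255 254 254 254 254 255 255 255 254 251 246 244 241 240 240 237 246 251 253 255 255 254 254 253 254
125 194 192 194 192 194 193 190 193 190 215 251 255 254 254 254 254 254 254 255 255 254 253 252 253 252 253 252 255 255 255 255 254 254 254 254 254
```

>>> apply_moves(
  plan="0.39 -0.615 0 0 0 0;0.39 -0.615 0 0 0 0;0.39 -0.615 0 0 0 0;0.39 -0.615 0 0 0 0;0 0 0.6 0 0 0;0 0 0.6 0 0 0;0 0 0.6 0 0 0;0 0 0.4 0 0 0;0 0 0 0 0 0;0 0 0 0 0 0",
)

```text
time_s: 40.17
position: [0.5591, 0.2266, 0.1496]
tcp_rot: [[1.0, 0.002, -0.005], [0.002, -1.0, -0.001], [-0.005, 0.001, -1.0]]
force: [0.7, 0.2, 0.4]
opening: 0.403
grasp_force: 0.0
```

>>> apply_moves(
  plan="0 0 0 0 0 0;0 0 0 0 0 0;0 0 0 0 0 0",
)

```text
time_s: 40.42
position: [0.5616, 0.2276, 0.1537]
tcp_rot: [[1.0, 0.002, 0.003], [0.002, -1.0, 0.001], [0.003, -0.001, -1.0]]
force: [0.3, -0.7, 0.1]
opening: 0.401
grasp_force: 0.0
```

```bash
python3 - <<'E'
from h import *
import pickle; print(plane(pickle.load(open("w4.pkl","rb")),127.6,111.4,.127))
st()
E
```

```text
[0.55999669 0.22752862 0.127     ]
t 40.42 p [0.5616 0.2276 0.1537] x [1.    0.002 0.003] y [ 0.002 -1.    -0.001] j [ 11.5  33.5  88.8   0.   57.6 101.4] F [ 0.3 -0.7  0.1] op 0.401 g 0.0
```

>>> apply_moves(
  plan="-0.03 0 0.22 0 0 0;0 0 0.22 0 0 0;0 0 0.22 0 0 0;0 0 0.22 0 0 0;0 0 0 0 0 0;0 0 0 0 0 0;0 0 0 0 0 0;0 0 0 0 0 0;0 0 0 0 0 0",
)

```text
time_s: 41.17
position: [0.5594, 0.2277, 0.1086]
tcp_rot: [[1.0, 0.003, 0.001], [0.003, -1.0, 0.0], [0.001, -0.0, -1.0]]
force: [0.1, 0.7, -0.2]
opening: 0.399
grasp_force: 0.0
```

>>> apply_moves(
  plan="0.01 0 0.03 0 0 0;0 0 0 0 0 0;0 0 0 0 0 0;0 0 0 0 0 0",
)

```text
time_s: 41.5
position: [0.5595, 0.2276, 0.1066]
tcp_rot: [[1.0, 0.003, 0.0], [0.003, -1.0, 0.0], [0.0, -0.0, -1.0]]
force: [1.0, 0.4, 0.5]
opening: 0.399
grasp_force: 0.0
```

>>> apply_moves(
  plan="0 0 0 0 0 0;0 0 0 0 0 0;0 0 0 0 0 0;0 0 0 0 0 0;0 0 0 0 0 0;0 0 0 0 0 0;0 0 0 0 0 0;0 0 0 0 0 0",
  gripper=-1,
)

```text
time_s: 42.17
position: [0.5595, 0.2276, 0.1066]
tcp_rot: [[1.0, 0.003, 0.0], [0.003, -1.0, 0.0], [0.0, -0.0, -1.0]]
force: [-0.0, -0.5, 0.1]
opening: 0.179
grasp_force: 30.0
```

>>> apply_moves(
  plan="0 0 -0.4 0 0 0;0 0 -0.6 0 0 0;0 0 -0.6 0 0 0;0 0 -0.6 0 0 0;0 0 -0.3 0 0 0",
)

```text
time_s: 42.58
position: [0.5611, 0.2279, 0.2353]
tcp_rot: [[1.0, 0.003, 0.006], [0.003, -1.0, 0.001], [0.006, -0.001, -1.0]]
force: [0.2, -0.4, -0.1]
opening: 0.172
grasp_force: 30.0
```

>>> apply_moves(
  plan="-0.04 0.7 0 0 0 0;-0.04 0.7 0 0 0 0;-0.04 0.7 0 0 0 0;-0.04 0.7 0 0 0 0;-0.04 0.7 0 0 0 0;-0.04 0.7 0 0 0 0;-0.04 0.69 0 0 0 0;0 0 0 0 0 0;0 0 0 0 0 0;0 0 0 0 0 0",
)

```text
time_s: 43.42
position: [0.5457, -0.0168, 0.2314]
tcp_rot: [[1.0, 0.002, -0.001], [0.002, -1.0, 0.001], [-0.001, -0.001, -1.0]]
force: [0.3, -0.4, -0.4]
opening: 0.173
grasp_force: 30.0
```

>>> apply_moves(
  plan="0 0 0.25 0 0 0;0 0 0.25 0 0 0;0 0 0.1 0 0 0;0 0 0 0 0 0;0 0 0 0 0 0;0 0 0 0 0 0;0 0 0 0 0 0",
)

```text
time_s: 44.0
position: [0.5466, -0.0167, 0.2022]
tcp_rot: [[1.0, 0.003, 0.001], [0.003, -1.0, -0.0], [0.001, 0.0, -1.0]]
force: [0.3, -0.6, -0.9]
opening: 0.173
grasp_force: 30.0
```

```bash
python3 - <<'E'
from h import *
st(); print(np.round(bot.read_state()["position"],5))
E
```

```text
t 44.0 p [ 0.5466 -0.0167  0.2022] x [1.    0.003 0.001] y [ 0.003 -1.     0.   ] j [-13.5  25.7  94.7   0.   59.5  76.4] F [ 0.3 -0.6 -0.9] op 0.173 g 29.999909698963165
[ 0.5466  -0.01666  0.20224]
```

>>> apply_moves(
  plan="-0.026 0 0 0 0 0;0 0 0.08 0 0 0;0 0 0.08 0 0 0;0 0 0.08 0 0 0;0 0 0.08 0 0 0;0 0 0 0 0 0;0 0 0 0 0 0;0 0 0 0 0 0",
)

```text
time_s: 44.67
position: [0.5448, -0.017, 0.1854]
tcp_rot: [[1.0, 0.002, -0.0], [0.002, -1.0, 0.0], [-0.0, -0.0, -1.0]]
force: [0.5, 0.0, -0.7]
opening: 0.171
grasp_force: 30.0
```

>>> apply_moves(
  plan="0.01 0 0.06 0 0 0;0 0 0.06 0 0 0;0 0 0.06 0 0 0;0 0 0 0 0 0;0 0 0 0 0 0",
)

```text
time_s: 45.08
position: [0.545, -0.0169, 0.1762]
tcp_rot: [[1.0, 0.003, -0.001], [0.003, -1.0, 0.0], [-0.001, -0.0, -1.0]]
force: [-0.5, 1.0, -0.1]
opening: 0.169
grasp_force: 30.0
```

>>> apply_moves(
  plan="0 0 0.06 0 0 0;0 0 0.06 0 0 0;0 0 0 0 0 0;0 0 0 0 0 0",
)

```text
time_s: 45.42
position: [0.5451, -0.0169, 0.1703]
tcp_rot: [[1.0, 0.003, -0.001], [0.003, -1.0, 0.0], [-0.001, -0.0, -1.0]]
force: [-0.3, 0.7, -1.2]
opening: 0.17
grasp_force: 30.0
```

>>> apply_moves(
  plan="0 0 0.07 0 0 0;0 0 0.07 0 0 0;0 0 0.07 0 0 0;0 0 0.07 0 0 0;0 0 0 0 0 0;0 0 0 0 0 0",
)

```text
time_s: 45.92
position: [0.545, -0.0169, 0.1561]
tcp_rot: [[1.0, 0.003, -0.001], [0.003, -1.0, 0.0], [-0.001, -0.0, -1.0]]
force: [-0.4, 0.1, 0.6]
opening: 0.173
grasp_force: 30.0
```

>>> apply_moves(
  plan="0 0 0.05 0 0 0;0 0 0.04 0 0 0;0 0 0 0 0 0;0 0 0 0 0 0;0 0 0 0 0 0",
)

```text
time_s: 46.33
position: [0.5455, -0.017, 0.1525]
tcp_rot: [[1.0, 0.003, 0.001], [0.003, -1.0, -0.0], [0.001, 0.0, -1.0]]
force: [-0.6, 0.9, 4.0]
opening: 0.172
grasp_force: 30.0
```

>>> apply_moves(
  plan="0 0 0.04 0 0 0;0 0 0 0 0 0;0 0 0 0 0 0",
)

```text
time_s: 46.58
position: [0.5456, -0.017, 0.1524]
tcp_rot: [[1.0, 0.003, 0.002], [0.003, -1.0, -0.001], [0.002, 0.001, -1.0]]
force: [-4.5, 0.1, 16.3]
opening: 0.176
grasp_force: 30.0
```

>>> apply_moves(
  plan="0 0 0 0 0 0;0 0 0 0 0 0;0 0 0 0 0 0;0 0 0 0 0 0;0 0 0 0 0 0;0 0 0 0 0 0",
  gripper=-0.2,
)

```text
time_s: 47.08
position: [0.545, -0.0169, 0.1495]
tcp_rot: [[1.0, 0.002, -0.001], [0.002, -1.0, 0.0], [-0.001, -0.0, -1.0]]
force: [-0.2, 0.6, 0.9]
opening: 0.389
grasp_force: 0.0
```

>>> apply_moves(
  plan="0 0 -0.3 0 0 0;0 0 -0.5 0 0 0;0 0 -0.5 0 0 0;0 0 -0.5 0 0 0;-0.5 0 -0.5 0 0 0;-0.5 0 0 0 0 0;-0.4 -0.2 0 0 0 0;0 0 0 0 0 0;0 0 0 0 0 0;0 0 0 0 0 0",
)

```text
time_s: 47.92
position: [0.476, -0.0074, 0.2652]
tcp_rot: [[1.0, 0.003, 0.001], [0.003, -1.0, -0.0], [0.001, 0.0, -1.0]]
force: [0.6, -0.8, -0.7]
opening: 0.401
grasp_force: 0.0
```

```bash
python3 - <<'E'
from h import *
st(); c,im=shot("wrist","w5.png"); _,s=shot("side"); _,q=shot("scene")
cv2.imwrite("pics/w5b.png",np.hstack([cv2.resize(im[:240,140:,::-1],(420,240)),cv2.resize(s[155:240,265:350,::-1],(240,240),interpolation=cv2.INTER_CUBIC),]))
print(proj(c,[.5455,-.017,.173]),proj(c,[.5455,-.017,.148]))
E
```

```text
t 47.92 p [ 0.476  -0.0074  0.2652] x [1.    0.003 0.001] y [ 0.003 -1.     0.   ] j [-14.4  15.5  99.8  -0.   64.7  75.5] F [ 0.6 -0.8 -0.7] op 0.401 g 0.0
[288.72756016 123.06008894] [287.53477643 122.84341148]
```

View pics/w5b.png

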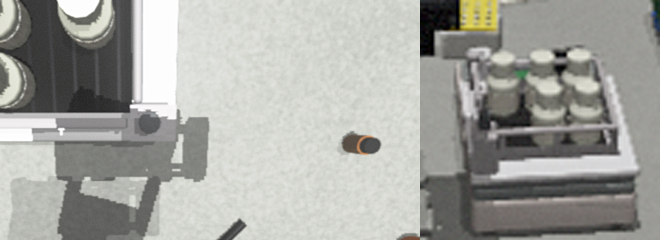

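>>> apply_moves(
  plan="0.5 -0.59 0 0 0 0;0.5 -0.59 0 0 0 0;0.5 -0.59 0 0 0 0;0.5 -0.59 0 0 0 0;0.5 -0.59 0 0 0 0;0.5 -0.59 0 0 0 0;0.5 -0.59 0 0 0 0;0.5 -0.59 0 0 0 0;0.5 -0.59 0 0 0 0;0 0 0 0 0 0",
  gripper=-1,
)

```text
time_s: 48.9
position: [0.7035, 0.2648, 0.2622]
tcp_rot: [[1.0, 0.007, 0.003], [0.007, -1.0, 0.003], [0.003, -0.003, -1.0]]
force: [-0.2, -0.1, 0.0]
opening: 0.006
grasp_force: 0.0
```

>>> apply_moves(
  plan="0 0 0 0 0 0;0 0 0 0 0 0;0 0 0.4 0 0 0;0 0 0.4 0 0 0;0 0 0.4 0 0 0;0 0 0.4 0 0 0;0 0 0.4 0 0 0;0 0 0.4 0 0 0;0 0 0 0 0 0;0 0 0 0 0 0",
)

```text
time_s: 49.73
position: [0.6984, 0.2574, 0.1443]
tcp_rot: [[1.0, 0.001, -0.003], [0.001, -1.0, -0.001], [-0.003, 0.001, -1.0]]
force: [-0.3, 0.3, 0.1]
opening: 0.001
grasp_force: 0.0
```

>>> apply_moves(
  plan="0.08 0 0.3 0 0 0;0 0 0.3 0 0 0;0 0 0.3 0 0 0;0 0 0.3 0 0 0;0 0 0 0 0 0;0 0 0 0 0 0;0 0 0 0 0 0",
)

```text
time_s: 50.32
position: [0.7045, 0.259, 0.086]
tcp_rot: [[1.0, 0.002, 0.002], [0.002, -1.0, 0.0], [0.002, -0.0, -1.0]]
force: [0.2, 0.2, -0.5]
opening: 0.006
grasp_force: 0.0
```

>>> apply_moves(
  plan="0 0.1 0 0 0 0;0 0.1 0 0 0 0;0 0.08 0 0 0 0;0 0.08 0 0 0 0;0 0 0 0 0 0;0 0 0 0 0 0",
)

```text
time_s: 50.82
position: [0.7038, 0.2404, 0.0853]
tcp_rot: [[1.0, 0.002, 0.0], [0.002, -1.0, -0.0], [0.0, 0.0, -1.0]]
force: [0.0, -0.7, 0.1]
opening: 0.007
grasp_force: 0.0
```

>>> apply_moves(
  plan="0 0.08 0 0 0 0;0 0 0 0 0 0;0 0 0 0 0 0",
)

```text
time_s: 51.07
position: [0.7037, 0.2397, 0.0853]
tcp_rot: [[1.0, 0.002, 0.001], [0.002, -1.0, 0.005], [0.001, -0.005, -1.0]]
force: [-0.4, 5.9, 0.0]
opening: 0.0
grasp_force: 3.0
```

>>> apply_moves(
  plan="0 0.08 0 0 0 0;0 0 0 0 0 0;0 0 0 0 0 0",
)

```text
time_s: 51.32
position: [0.7044, 0.2376, 0.0854]
tcp_rot: [[1.0, 0.002, 0.003], [0.002, -1.0, 0.008], [0.003, -0.008, -1.0]]
force: [1.4, 10.0, -0.7]
opening: 0.003
grasp_force: 5.0
```

```bash
python3 - <<'E'
from h import *
st(); q,s=shot("scene")
u=proj(q,[.68,.223,.1]).astype(int)
# handle pixels: dark; principal axis in world plane z=.104
g=cv2.cvtColor(s,cv2.COLOR_RGB2GRAY); y,x=np.nonzero(g<95); k=(abs(x-u[0])<22)&(abs(y-u[1])<22); print(u,k.sum())
cv2.imwrite("pics/sw.png",cv2.resize(s[u[1]-40:u[1]+40,u[0]-50:u[0]+50,::-1],(500,400),interpolation=cv2.INTER_CUBIC))
E
```

```text
t 51.32 p [0.7044 0.2376 0.0854] x [1.    0.002 0.003] y [ 0.002 -1.    -0.008] j [ 9.9 47.8 69.1  0.5 62.9 99.6] F [ 1.4 10.  -0.7] op 0.003 g 4.998506451956928
[389 215] 1640
```

>>> apply_moves(
  plan="0 0.08 0 0 0 0;0 0.08 0 0 0 0;0 0 0 0 0 0",
)

```text
time_s: 51.62
position: [0.7048, 0.2277, 0.0853]
tcp_rot: [[1.0, 0.003, 0.004], [0.003, -1.0, 0.004], [0.004, -0.004, -1.0]]
force: [0.6, 1.7, -0.8]
opening: 0.002
grasp_force: 1.1
```

>>> apply_moves(
  plan="0 0.06 0 0 0 0;0 0.06 0 0 0 0;0 0 0 0 0 0;0 0 0 0 0 0",
)

```text
time_s: 51.95
position: [0.7035, 0.2179, 0.0849]
tcp_rot: [[1.0, 0.002, -0.001], [0.002, -1.0, -0.001], [-0.001, 0.001, -1.0]]
force: [-0.1, -0.2, 0.2]
opening: 0.007
grasp_force: 0.0
```

>>> apply_moves(
  plan="0.1 -0.3 0 0 0 0;0 -0.3 -0.3 0 0 0;0 0 -0.6 0 0 0;0 0 -0.6 0 0 0;0 0 -0.6 0 0 0;0 0 -0.6 0 0 0;-0.7 0.3 -0.3 0 0 0;-0.7 0.3 -0.3 0 0 0;-0.7 0.3 0 0 0 0;-0.7 0.3 0 0 0 0",
)

```text
time_s: 52.78
position: [0.5677, 0.1877, 0.2515]
tcp_rot: [[1.0, 0.002, 0.003], [0.002, -1.0, -0.0], [0.003, 0.0, -1.0]]
force: [-0.2, -0.3, -0.1]
opening: 0.004
grasp_force: 0.0
```

>>> apply_moves(
  plan="-0.5 0 0 0 0 0;-0.5 0 0 0 0 0;-0.5 0 0 0 0 0;0 0 0 0 0 0;0 0 0 0 0 0;0 0 0 0 0 0",
)

```text
time_s: 53.28
position: [0.4947, 0.1883, 0.2506]
tcp_rot: [[1.0, 0.002, 0.002], [0.002, -1.0, 0.0], [0.002, -0.0, -1.0]]
force: [1.0, -0.5, 0.4]
opening: 0.007
grasp_force: 0.0
```

```bash
python3 - <<'E'
from h import *
st(); c,im=shot("wrist","w6.png"); q,s=shot("scene")
cv2.imwrite("pics/fin.png",np.hstack([cv2.resize(im[:250,:,::-1],(420,188)),cv2.resize(s[150:270,260:430,::-1],(266,188),interpolation=cv2.INTER_CUBIC)]))
E
```

```text
t 53.28 p [0.4947 0.1883 0.2506] x [1.    0.002 0.002] y [ 0.002 -1.    -0.   ] j [ 8.7 20.8 93.9 -0.  65.1 98.6] F [ 1.  -0.5  0.4] op 0.007 g 0.0
```

View pics/fin.png

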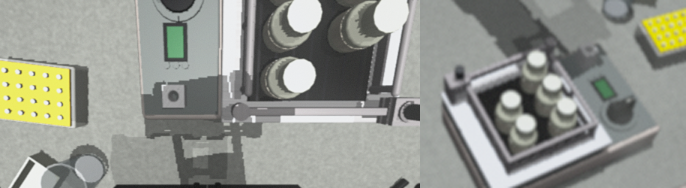

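>>> apply_moves(
  plan="0.5 0 -0.3 0 0 0;0.5 0 -0.3 0 0 0;0.5 0 -0.3 0 0 0;0.5 0 -0.3 0 0 0;0 0 0 0 0 0;0 0 0 0 0 0;0 0 0 0 0 0",
)

```text
time_s: 53.97
position: [0.5933, 0.1885, 0.3089]
tcp_rot: [[1.0, 0.002, -0.003], [0.002, -1.0, -0.0], [-0.003, 0.0, -1.0]]
force: [-0.1, 0.2, 0.3]
opening: 0.006
grasp_force: 0.0
```

```bash
python3 - <<'E'
from h import *
st(); c,im=shot("wrist","w7.png"); u=proj(c,[.68,.223,.1]); print(u)
cv2.imwrite("pics/fin2.png",cv2.resize(im[:240,:,::-1],(800,343)))
E
```

```text
t 53.97 p [0.5933 0.1885 0.3089] x [ 1.     0.002 -0.003] y [ 0.002 -1.     0.   ] j [ 7.3 25.5 76.2  0.  78.5 97.2] F [-0.1  0.2  0.3] op 0.006 g 0.0
[242.1361418  104.15357876]
```

View pics/fin2.png

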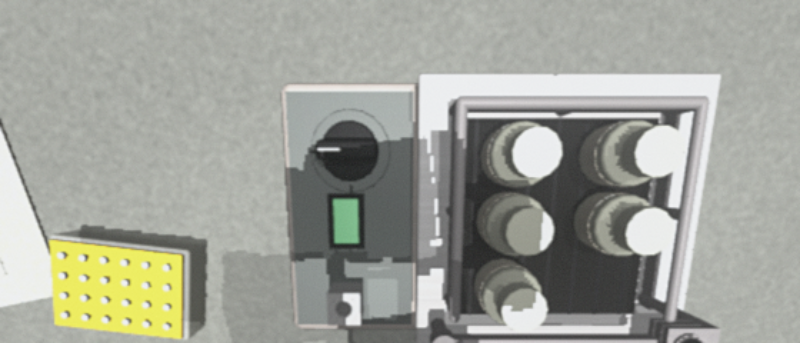

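```bash
python3 -c "
from rig import bot
print(bot.hand_in())"
```

```text
the job is handed in; nothing more can be done
None
```

I handed the job in at about 54 s on the robot's clock: all five white bottles stand upright in the tray, the bar is shut and locked with the pin fully home, and after that I turned the switch to on. The hand-in returned no score.

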